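# Lift a glazed tile onto the drying stand and start the timer

### The arm

A 6-joint arm with a two-finger parallel gripper is mounted at the origin on the work surface. World frame = base frame: x ahead of the robot, y to its left, z up, the work surface at z = 0. Lengths are in m, angles in rad, forces in N, time in s.
With the tool pointing down it reaches from about 0.35 to 0.775 m from the base axis. Payload 5.5 kg.
Tool frame: the origin (TCP) lies between the finger pads; the fingertips stand 19 mm ahead of it and the grasp point (between the pads) is the TCP; z points along the fingers, y is the line along which they close (so a half turn about z gives the same grasp; the last joint's range is limited). The gripper opens to 85 mm and grips with 20 to 120 N. Pads are 22 mm wide; open, the fingers measure 114 mm over their backs; the gripper's body (76 mm by 85 mm) begins 54 mm behind the grasp point. The pads swing forward as they close: fully open they stand 13 mm farther back than shut.
Start: joints at [1.149, 0.313, 0.046, 1.304, 0, 1.431], TCP at [0.16, 0.552, 0.223] pointing down, gripper open.
Joint ranges: [-2.76, 2.76], [-0.86, 1.69], [-1.03, 1.26], [-2.2, 2.34], [-1.47, 1.5], [-3.14, 3.14]. Speed limits (rad/s): [2.57, 2.57, 3.14, 3.14, 3.14, 3.14].

### API

Orientations are given as a unit quaternion [w, x, y, z].
In Python, from workcell import env gives the robot as it stands.
- The arm moves only by the shell command python3 -m pendant 'ROWS' [FORCE]. ROWS is JSON, a list of rows, each an object with "travel": the shift along the tool's x, y, z scaled (see below), a list of three; "rot": the turn, a rotation vector about the tool's x, y, z scaled (see below), a list of three; "fingers": the opening, from -1 (shut) to 1 (fully open). In form: [{"travel": [dx, dy, dz], "rot": [wx, wy, wz], "fingers": fingers}, ...]. A call has 1 to 10 rows; each row is the pose to reach, as a shift and turn from the pose commanded when the call began, along the tool's axes at that moment; what a row does not reach only later rows make up. The controller multiplies each number of a shift by 0.12 m and each number of a turn by 60 degrees. A row lasts 1/10 s, in which the tool goes at most 50 mm and 8.59 degrees, less where a joint would pass 70% of its speed; a pose out of reach is approached as far as the arm can. A call with a number of a shift or a turn outside -1 to 1 is refused whole. A call with a gripper value outside its range is refused whole. The fingers move at their own pace and stop on an object; FORCE is the grip in N (left out, the last holds). Time passes only in rows, so rows that repeat a pose let the fingers close. It gives the time, the measured TCP pose, the force, the opening and the grip force at its end, in the units of the state.
- env.get_state(): the state, without advancing time (a new reading comes with each control period).
- env.read_camera(name): name is "side" or "top"; returns (picture, depth): 384x512x3 uint8, blue, green, red; 384x512 float32, m along the optical axis (not along the pixel's ray), 0 where there is no reading.
- env.camera_model(name): a dict with "fovy" (degrees; the focal length in pixels is half the picture's height over the tangent of half this angle, whatever the lens; pixels are square), "cx", "cy" (the principal point, pixels), "rvec" (rotation vector, rad) and "tvec" (3), from world to camera coordinates, as OpenCV has them. Camera axes: x right, y down, z forward; pixel columns grow to the right and rows downward; lengths in m; the calibration is good to about 2 mm. A picture is of the moment at which its call begins. camera_model takes no time and is no camera call.
- env.hand_in(): hands the job in; it is judged then, once.
Trained networks look in the newest picture that a camera, given by its name, has taken for a name from the list of things; names that differ only in an ending like _2 or _b are one class to them, and where a whole thing is asked for, a point or a joint stands for the part that bears it (a point fixed in the world has none). Each returns a list of dicts, best first, with "conf" (0 to 1); they miss things now and then, are a little off and sometimes report something else, mostly with a low value. They report only what shows in the picture. A call takes as long as a camera call. They do not tell look-alikes from the thing itself.
- env.outline_of(camera, target): "mask" (384x512 bool, what is visible of it) and "xy" ([column, row] in pixels, amid what is visible of it).
The state is a dict: "clock": time; "joint_pos": joint angles; "qvel": joint speeds; "tau": joint torques, N m; "tcp_pos": TCP position; "orientation": TCP orientation; "wrist_force": force on the tool from outside, world axes, zero at the start; "ft_torque": the same for the moment, N m; "finger_gap": finger opening in m; "grip_force": force on a finger pad.
Only numpy, scipy, OpenCV 4.12 (cv2) and the standard library are available. Lean on these libraries where they do the work, as an engineer would, in place of code of your own. Each camera call takes 0.05 s, during which the arm holds its last target. There are 200 camera calls.

### The job

The freshly glazed square tile on the wooden rack is ready to dry, and its glaze must not be touched by the gripper. Pick up the flat lifter by its handle, slide its blade under the tile between the two battens, lift the tile clear, keep it level, and gently set it centred and square on the two steel bars of the drying stand; draw the blade out and lay the lifter down flat on the bare table. Then push the timer's black plunger down fully home and let it go, leaving the other things on the table where they are.

Things in the scene. Friction and masses are not known exactly. Their poses are not given: they have to be found in the camera images.
- tile: Square glazed tile, 120 x 120 mm and 8 mm thick, terracotta below and white glaze on top, about 0.24 kg. Origin: centre of its underside; z up, x and y parallel to its edges. It starts lying across the rack's two battens, within 5 mm of the rack's middle and nearly square to it.
- rack: Fixed wooden rack; x points roughly to world +y. Origin: centre of its underside. Base 150 (x) x 140 (y) x 8 mm; two battens along x, each 140 long, 12 wide, centred at y = -50 and +50 mm, z = 8 to 28 mm. Between them, under the tile, a channel 88 mm wide and 20 mm high, open at both x ends; the space before its -x end is free. Rack and stand may change places.
- stand: Fixed drying stand, same shape, size and frame as the rack, but dark steel with black vent slots between two bright steel bars: base 150 x 140 x 8 mm; bars along x, 140 long, 12 wide, centred at y = -50 and +50 mm, z = 8 to 28 mm; channel 88 mm wide, 20 mm high, open at both x ends. Origin: centre of its underside; x points roughly to world +y.
- lifter: Flat lifter (cranked spatula), 0.2 kg, free on the table at the right, resting stably on its blade. Origin: centre of the blade's underside; x to the blade's front edge, z up. Steel blade 110 (x) x 56 (y) x 3 mm. A narrow neck climbs steeply from the blade's rear edge (x = -55 mm) to the wooden handle: a bar 20 mm wide (y), x = -65 to -185 mm, z = 44 to 68 mm.
- lifter_grip (a point): Grip point in the lifter's handle, at x = -95, y = 0, z = 56 mm of the lifter, same axes; fingers close along y from above. Gripped there with about 50 N it carries the tile without slipping. With the tile's centre at x = +12 mm of the lifter, the tile's near edge is 7 mm clear of the neck.
- plunger_top (a point): Centre of the top face of the timer's plunger: a black mushroom cap 56 mm across and 12 mm thick, 79 mm above the table when up, on a grey fixed timer box (100 x 90 x 45 mm). It is pushed straight down.
- plunger (a joint): Travel of the timer's plunger in m: 0 = up, 0.015 = fully home. The spring takes about 2.5 N to start and about 9 N at the end of the stroke, and brings it back up when let go.
- glaze_jar: White closed jar, 72 mm across, 90 mm high, a bystander. Origin: centre of its underside.
- bowl: White bowl, 100 mm across, 50 mm high, a bystander. Origin: centre of its underside.
- mug: Terracotta mug, 76 mm across, 85 mm high, a bystander. Origin: centre of its underside.
- rib: Flat wooden shaping rib, 110 x 50 x 8 mm, a bystander. Origin: centre of its underside.
Things that resemble listed ones, but are neither listed nor needed, are in the scene too. What is shaped like the lifter but green or turquoise is not meant.

How it is judged:
By the outcome, as a careful person would: the job done as asked, in the order asked, and still so for the second after the job is handed in, with the robot touching nothing.
It also fails if it takes over 69 s, if anything falls off the work surface, if the arm or the gripper's body presses on something with over 40 N, if the wrist force passes 120 N, or if a joint passes its speed limit or range.

## Working session

There is one attempt and no reset: what is moved stays moved. The work goes in short steps, Python scripts to look and compute and a shell command to move; the robot and the scene stay as the last step left them, time stands still between calls to the robot, and variables do not carry over. Pictures are saved under pics/ and viewed, at most 13 in all, crops included, and the job is handed in when it is done.

```bash
ls; mkdir -p pics; cat > h.py <<'E'
import numpy as np, cv2
from workcell import env
def cam(n):
    m=env.camera_model(n); f=192/np.tan(np.radians(m["fovy"])/2)
    return f,m["cx"],m["cy"],cv2.Rodrigues(np.array(m["rvec"],float))[0],np.array(m["tvec"],float)
def cloud(n,depth):
    f,cx,cy,R,t=cam(n); v,u=np.mgrid[:384,:512]
    P=np.stack([(u-cx)/f*depth,(v-cy)/f*depth,depth],-1)
    return (P-t)@R   # world, HxWx3
def proj(n,p):
    f,cx,cy,R,t=cam(n); q=np.atleast_2d(p)@R.T+t
    return np.c_[f*q[:,0]/q[:,2]+cx,f*q[:,1]/q[:,2]+cy]
E
python3 - <<'E'
from h import *
ims=[]
for n in("top","side"):
    im,d=env.read_camera(n); np.savez(f"pics/{n}0.npz",im=im,d=d); ims.append(im)
    print(n,env.camera_model(n))
    P=cloud(n,d)
    for k in["tile","rack","stand","lifter","plunger_top","glaze_jar","bowl","mug","rib"]:
        for o in env.outline_of(n,k):
            m=o["mask"]&(d>0); q=P[m]
            print(k,round(o["conf"],2),np.round(o["xy"]),m.sum(),np.round(np.median(q,0),3) if len(q) else "", np.round(np.percentile(q[:,2],[5,95]),3) if len(q) else "")
cv2.imwrite("pics/top0.png",ims[0]);cv2.imwrite("pics/side0.png",ims[1])
print(env.get_state())
E
```

```text
pics
top {'fovy': 55.15839381774841, 'cx': 257.2593518914686, 'cy': 195.95226812410814, 'rvec': array([ 2.13519148, -2.16811087,  0.11165257]), 'tvec': array([-0.06075938,  0.49611538,  1.22251937])}
tile 0.66 [137. 188.] 1257 [0.524 0.34  0.038] [0.034 0.042]
rack 0.57 [151. 202.] 528 [0.48  0.304 0.01 ] [0.004 0.033]
rack 0.34 [229. 206.] 1737 [0.464 0.035 0.011] [0.006 0.031]
stand 0.62 [231. 206.] 1726 [0.463 0.035 0.011] [0.006 0.031]
lifter 0.98 [162. 262.] 757 [0.279 0.25  0.007] [0.001 0.071]
lifter 0.93 [291. 258.] 764 [ 0.277 -0.183  0.007] [0.001 0.072]
lifter 0.72 [406. 234.] 885 [ 0.356 -0.572  0.007] [0.001 0.072]
lifter 0.68 [345. 147.] 438 [ 0.672 -0.385  0.01 ] [0.005 0.014]
plunger_top 0.65 [271. 144.] 224 [ 0.658 -0.118  0.081] [0.076 0.085]
glaze_jar 0.63 [188. 137.] 423 [0.687 0.167 0.09 ] [0.03  0.096]
bowl 0.79 [146. 142.] 685 [0.694 0.31  0.024] [0.003 0.054]
bowl 0.56 [273. 145.] 218 [ 0.658 -0.12   0.081] [0.077 0.085]
mug 0.63 [213. 130.] 578 [0.738 0.079 0.037] [0.004 0.088]
mug 0.53 [271. 145.] 187 [ 0.658 -0.12   0.081] [0.077 0.085]
rib 0.93 [346. 146.]
[... 1276 characters left out ...]
0, 'joint_pos': array([1.14939560e+00, 3.13166647e-01, 4.61122984e-02, 1.30361146e+00,
       2.85814278e-05, 1.43118945e+00]), 'qvel': array([ 1.21295163e-03, -4.17266443e-04, -1.42765773e-04,  1.46269992e-04,
        4.90877737e-04, -1.47180903e-05]), 'tau': array([-5.80537871e-04, -4.80473864e+01,  2.98819757e+01,  1.69653308e-04,
       -2.95944510e-04, -9.41348077e-06]), 'tcp_pos': array([0.15991825, 0.55236029, 0.22314721]), 'orientation': array([4.33448128e-06, 1.40431203e-01, 9.90090437e-01, 6.66659455e-05]), 'wrist_force': array([-0.76709843, -0.12264577, -0.60234811]), 'ft_torque': array([-0.00357218,  0.00947784,  0.0119197 ]), 'grip_force': 0.0, 'finger_gap': 0.08532738908168541}
```

```bash
python3 - <<'E'
import cv2
for n in("top","side"):
    im=cv2.imread(f"pics/{n}0.png"); cv2.imwrite(f"pics/{n}0b.png",cv2.resize(im,(800,600),interpolation=cv2.INTER_CUBIC))
E
```

```text
(no output)
```

View pics/top0b.png

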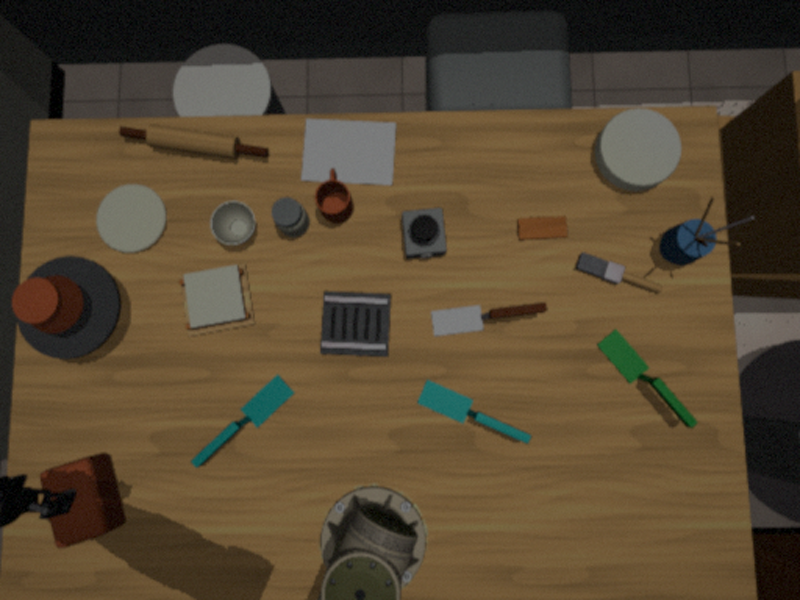

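View pics/side0b.png

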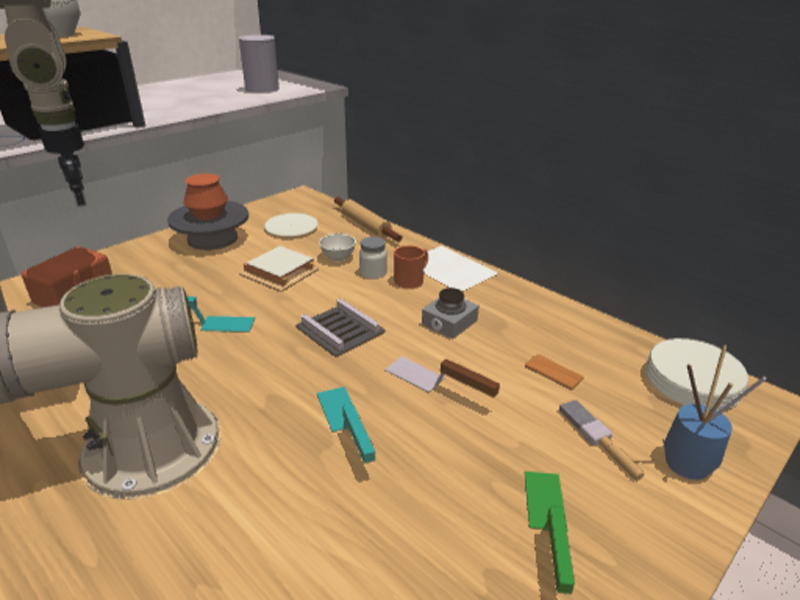

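Both pictures: the real lifter (steel blade, brown handle) is at about (490,315) in the 800×600 top view, which is (313,202) in the original. Things it could be taken for are turquoise lifters at (245,420) and (475,410), a green one at (645,380) and a brush at (620,270). The tile and rack are at (216,297), the stand at (355,323), and the timer at (424,232). I choose the steel and brown one and check it in a crop.

```bash
python3 - <<'E'
import cv2,numpy as np
im=cv2.imread("pics/top0.png")[130:240,110:360]; g=cv2.convertScaleAbs(im,alpha=1.6)
cv2.imwrite("pics/crop0.png",cv2.resize(g,None,fx=3.2,fy=3.2,interpolation=cv2.INTER_CUBIC))
im=cv2.imread("pics/top0.png")
hsv=cv2.cvtColor(im,cv2.COLOR_BGR2HSV)
for u,v in[(137,188),(295,205),(330,199),(220,160),(228,191),(228,226),(228,208),(271,147),(290,220)]: print((u,v),im[v,u],hsv[v,u])
im=cv2.imread("pics/side0.png"); hsv=cv2.cvtColor(im,cv2.COLOR_BGR2HSV)
print()
for u,v in[(180,168),(265,239),(300,241),(240,230),(208,215),(230,200),(289,189)]: print((u,v),im[v,u],hsv[v,u])
E
```

```text
(137, 188) [111 122 121] [ 33  23 122]
(295, 205) [125 124 123] [105   4 125]
(330, 199) [11 31 58] [ 13 207  58]
(220, 160) [ 65 102 125] [ 19 122 125]
(228, 191) [121 118 123] [162  10 123]
(228, 226) [50 51 49] [75 10 51]
(228, 208) [35 32 33] [130  22  35]
(271, 147) [18 16 14] [105  57  18]
(290, 220) [ 58  96 121] [ 18 133 121]

(180, 168) [201 219 224] [ 23  26 224]
(265, 239) [187 180 194] [165  18 194]
(300, 241) [41 61 92] [ 12 141  92]
(240, 230) [113 169 214] [ 17 120 214]
(208, 215) [ 93  93 103] [  0  25 103]
(230, 200) [194 186 201] [164  19 201]
(289, 189) [41 48 54] [16 61 54]
```

View pics/crop0.png

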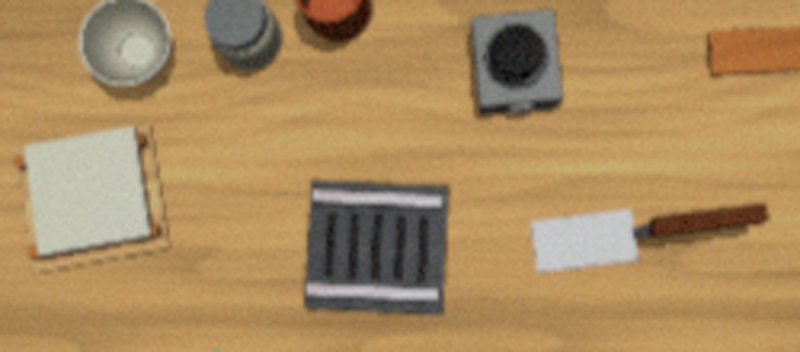

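The crop confirms it: steel blade at (585,240) and brown handle at (710,220) in crop pixels. The tile is at (88,190), the stand bars at (378,197) and (372,293), and the plunger at (517,52). Next I measure the poses.

```bash
cat >> h.py <<'E'
def ray(n,uv):
    f,cx,cy,R,t=cam(n); d=np.c_[(uv[:,0]-cx)/f,(uv[:,1]-cy)/f,np.ones(len(uv))]@R
    return -R.T@t,d
def onz(n,uv,z):
    o,d=ray(n,np.asarray(uv,float)); return (o+d*((z-o[2])/d[:,2])[:,None])[:,:2]
def tri(ua,ub):
    A=[];b=[]
    for n,u in(("top",ua),("side",ub)):
        o,d=ray(n,np.array([u],float)); d=d[0]/np.linalg.norm(d[0]); M=np.eye(3)-np.outer(d,d); A.append(M); b.append(M@o)
    return np.linalg.lstsq(np.vstack(A),np.hstack(b),rcond=None)[0]
def blob(n,im,kind,seed,r=3):
    "connected colour blob nearest a seed pixel"
    h=cv2.cvtColor(im,cv2.COLOR_BGR2HSV).astype(int); k=1 if n=="top" else 1.65
    H,S,V=h[...,0],h[...,1],h[...,2]
    m={"white":(S<65)&(V>82*k),"brown":(S>130 if n=="top" else S>95)&(V<85*k*0.9)&(H<20),"black":(V<27*k)}[kind].astype(np.uint8)
    c,l,s,ce=cv2.connectedComponentsWithStats(m)
    ok=[i for i in range(1,c) if s[i,4]>12]
    i=min(ok,key=lambda i:np.min(np.hypot(*(np.argwhere(l==i)[:,::-1]-seed).T)))
    v,u=np.nonzero(l==i); return np.c_[u,v].astype(float)
def rect(n,uv,z):
    "centre, long/short sizes, yaw of the rectangle at height z"
    q=onz(n,np.r_[[uv+o for o in([.5,.5],[-.5,.5],[.5,-.5],[-.5,-.5])]].reshape(-1,2),z)
    c=onz(n,uv,z).mean(0); (rc,wh,a)=cv2.minAreaRect((q*1000).astype(np.float32))
    return np.round(c*1000,1),np.round(rc,1),np.round(wh,1),round(a,1)
E
cat > m.py <<'E'
from h import *
D={n:np.load(f"pics/{n}0.npz")["im"] for n in("top","side")}
T=[("tile","white",(137,188),(180,168),.036),("bar_far","white",(228,191),(230,200),.028),("bar_near","white",(226,221),(206,217),.028),
("blade","white",(292,205),(263,238),.003),("handle","brown",(332,199),(300,241),.068),("cap","black",(271,147),(289,189),.079)]
for k,c,a,b,z in T:
    U=blob("top",D["top"],c,a);W=blob("side",D["side"],c,b)
    print(k,len(U),len(W),"tri",np.round(1000*tri(U.mean(0),W.mean(0)),1))
    for n,u in(("top",U),("side",W)): print("   ",n,u.mean(0).round(1),*rect(n,u,z))
E
python3 m.py
```

```text
tile 1233 437 tri [523.8 345.6  30.8]
    top [136.6 189.3] [524.1 343.1] [524.6 343. ] [124.8 124.7] 9.5
    side [178.5 166.8] [518.1 338.6] [519.6 339.5] [130.8 129.9] 9.0
bar_far 152 74 tri [512.3  33.   23.9]
    top [227.7 191.6] [511.9  32.5] [512.2  34.8] [141.   16.8] 86.6
    side [228.8 199.5] [508.   29.3] [508.4  32. ] [146.4  18.3] 86.6
bar_near 160 87 tri [411.9  39.2  24.7]
    top [226.  220.9] [412.1  38.7] [412.4  40.5] [143.2  16.6] 86.7
    side [205.7 209.9] [408.7  36.4] [409.3  37.2] [147.2  19.4] 86.0
blade 529 387 tri [ 4.647e+02 -1.874e+02  1.000e-01]
    top [292.2 204.7] [ 465.7 -188.3] [ 465.9 -188.4] [ 61.4 114.8] 6.6
    side [264.4 238.8] [ 460.8 -188.5] [ 461.4 -189.1] [ 62.7 115. ] 5.6
handle 285 351 tri [ 478.  -311.    52.4]
    top [329.5 199.7] [ 474.3 -306.1] [ 473.5 -310.2] [ 33.1 124.9] 6.2
    side [300.3 241.7] [ 464.8 -323. ] [ 465.1 -321.1] [ 44.1 128.8] 7.4
cap 190 3322 tri [263.4 -41.1 627.7]
    top [270.2 146.7] [ 653.3 -114.6] [ 653.9 -117.1] [56.4 61.2] 89.1
    side [47.3 65.9] [ 748.1 2230.1] [ 715.9 2373. ] [2980.9  705. ] 67.4
```

```bash
cat > plan.py <<'E'
import sys,numpy as np
from scipy.spatial.transform import Rotation as Ro
from workcell import env
# usage: plan.py x,y,z,psi ...   (mm, deg; psi = yaw of tool y; tool down). prints unit travel/rot per waypoint
def Rm(p): p=np.radians(p); y=np.array([np.cos(p),np.sin(p),0]); z=np.array([0,0,-1.]); return np.c_[np.cross(y,z),y,z]
s=env.get_state(); q=s["orientation"]; R=Ro.from_quat(q[[1,2,3,0]]).as_matrix(); p=s["tcp_pos"]*1000
print("at",p.round(1),"psi",round(np.degrees(np.arctan2(R[1,1],R[0,1])),2),"tilt",np.round(R[:2,2],4),"t",round(s["clock"],2),"gap",round(s["finger_gap"],4))
for a in sys.argv[1:]:
    w=np.array(a.split(","),float); N=Rm(w[3])
    print(a,"travel",((w[:3]-p)@R/120).round(3),"rot",(Ro.from_matrix(R.T@N).as_rotvec(degrees=True)/60).round(4)); p,R=w[:3],N
E
python3 plan.py 260,470,223,14 350,365,223,6.3 420,250,223,6.3 440,135,223,6.3 450,20,220,6.3 460,-95,200,6.3 470,-205,180,6.3 473.5,-282.8,150,6.3 473.5,-282.8,56,6.3
```

```text
at [159.9 552.4 223.1] psi 73.85 tilt [0.     0.0001] t 1.0 gap 0.0853
260,470,223,14 travel [-0.992 -0.427  0.001] rot [ 1.000e-04 -1.000e-04  9.976e-01]
350,365,223,6.3 travel [-1.03   0.516  0.   ] rot [0.     0.     0.1283]
420,250,223,6.3 travel [-1.017  0.475  0.   ] rot [0. 0. 0.]
440,135,223,6.3 travel [-0.971  0.06   0.   ] rot [0. 0. 0.]
450,20,220,6.3 travel [-0.962 -0.022  0.025] rot [0. 0. 0.]
460,-95,200,6.3 travel [-0.962 -0.022  0.167] rot [0. 0. 0.]
470,-205,180,6.3 travel [-0.92  -0.018  0.167] rot [0. 0. 0.]
473.5,-282.8,150,6.3 travel [-0.648 -0.042  0.25 ] rot [0. 0. 0.]
473.5,-282.8,56,6.3 travel [0.    0.    0.783] rot [0. 0. 0.]
```

```bash
P="python3 -m pendant"
python3 -m pendant '[{"travel":[-0.5,-0.2,0],"rot":[0,0,0.5],"fingers":1},{"travel":[-0.5,-0.2,0],"rot":[0,0,0.5],"fingers":1},{"travel":[-0.5,-0.2,0],"rot":[0,0,0.5],"fingers":1},{"travel":[-0.99,-0.43,0],"rot":[0,0,1],"fingers":1},{"travel":[-0.99,-0.43,0],"rot":[0,0,1],"fingers":1},{"travel":[-0.99,-0.43,0],"rot":[0,0,1],"fingers":1},{"travel":[-0.99,-0.43,0],"rot":[0,0,1],"fingers":1},{"travel":[-0.99,-0.43,0],"rot":[0,0,1],"fingers":1}]'
python3 -m pendant '[{"travel":[-0.3,0.15,0],"rot":[0,0,0.1],"fingers":1},{"travel":[-0.65,0.32,0],"rot":[0,0,0.128],"fingers":1},{"travel":[-1,0.5,0],"rot":[0,0,0.128],"fingers":1}]'
python3 -m pendant '[{"travel":[-0.35,0.16,0],"rot":[0,0,0],"fingers":1},{"travel":[-0.7,0.32,0],"rot":[0,0,0],"fingers":1},{"travel":[-1,0.475,0],"rot":[0,0,0],"fingers":1}]'
python3 plan.py 440,135,223,6.3 450,20,220,6.3 460,-95,200,6.3 470,-205,180,6.3
```

```text
clock: 1.8
tcp_pos: [0.2599, 0.4696, 0.2232]
orientation: [-0.0, 0.617, 0.787, 0.0]
wrist_force: [-0.0, -0.2, -0.7]
finger_gap: 0.0854
grip_force: 0.0
clock: 2.1
tcp_pos: [0.3469, 0.367, 0.2232]
orientation: [0.0, 0.666, 0.746, 0.0]
wrist_force: [1.2, 0.0, 0.6]
finger_gap: 0.0853
grip_force: 0.0
clock: 2.4
tcp_pos: [0.4169, 0.2527, 0.2233]
orientation: [0.0, 0.667, 0.746, 0.0]
wrist_force: [1.3, 0.1, 0.3]
finger_gap: 0.0853
grip_force: 0.0
at [416.9 252.7 223.3] psi 6.4 tilt [0.0005 0.0001] t 2.4 gap 0.0853
440,135,223,6.3 travel [-0.996  0.082  0.002] rot [ 0.0005 -0.      0.0017]
450,20,220,6.3 travel [-0.962 -0.022  0.025] rot [0. 0. 0.]
460,-95,200,6.3 travel [-0.962 -0.022  0.167] rot [0. 0. 0.]
470,-205,180,6.3 travel [-0.92  -0.018  0.167] rot [0. 0. 0.]
```

```bash
python3 -m pendant '[{"travel":[-0.35,0.03,0],"rot":[0,0,0],"fingers":1},{"travel":[-0.7,0.06,0],"rot":[0,0,0],"fingers":1},{"travel":[-0.99,0.08,0],"rot":[0,0,0],"fingers":1}]' | tail -5 | head -1
python3 -m pendant '[{"travel":[-0.35,0,0],"rot":[0,0,0],"fingers":1},{"travel":[-0.7,0,0],"rot":[0,0,0],"fingers":1},{"travel":[-0.96,-0.02,0.03],"rot":[0,0,0],"fingers":1}]' | head -2
python3 -m pendant '[{"travel":[-0.35,0,0.05],"rot":[0,0,0],"fingers":1},{"travel":[-0.7,0,0.1],"rot":[0,0,0],"fingers":1},{"travel":[-0.96,-0.02,0.17],"rot":[0,0,0],"fingers":1}]' | head -2
python3 -m pendant '[{"travel":[-0.35,0,0.05],"rot":[0,0,0],"fingers":1},{"travel":[-0.7,0,0.1],"rot":[0,0,0],"fingers":1},{"travel":[-0.92,-0.02,0.17],"rot":[0,0,0],"fingers":1},{"travel":[-0.92,-0.02,0.17],"rot":[0,0,0],"fingers":1}]' | head -2
python3 plan.py 473.5,-282.8,130,6.3 473.5,-282.8,56,6.3
```

```text
tcp_pos: [0.4389, 0.1355, 0.2232]
clock: 3.0
tcp_pos: [0.4492, 0.0205, 0.22]
clock: 3.3
tcp_pos: [0.4592, -0.0945, 0.1993]
clock: 3.7
tcp_pos: [0.4679, -0.2051, 0.1774]
at [ 467.9 -205.1  177.4] psi 6.16 tilt [-0.001  -0.0001] t 3.7 gap 0.0853
473.5,-282.8,130,6.3 travel [-0.649 -0.023  0.395] rot [-0.0009 -0.     -0.0023]
473.5,-282.8,56,6.3 travel [0.    0.    0.617] rot [0. 0. 0.]
```

```bash
python3 -m pendant '[{"travel":[-0.3,0,0.2],"rot":[0,0,0],"fingers":1},{"travel":[-0.65,-0.02,0.4],"rot":[0,0,0],"fingers":1},{"travel":[-0.65,-0.02,0.7],"rot":[0,0,0],"fingers":1},{"travel":[-0.65,-0.02,0.9],"rot":[0,0,0],"fingers":1},{"travel":[-0.65,-0.02,0.98],"rot":[0,0,0],"fingers":1},{"travel":[-0.65,-0.02,1],"rot":[0,0,0],"fingers":1}]'
python3 plan.py 473.5,-282.8,56,6.3
python3 - <<'E'
from h import *
ims=[]
for n in("top","side"):
    im,d=env.read_camera(n); np.savez(f"pics/{n}1.npz",im=im,d=d); 
    u,v=proj(n,[.4735,-.2828,.06])[0].astype(int); c=im[v-50:v+50,u-65:u+65]; ims.append(cv2.resize(c,(390,300),interpolation=cv2.INTER_CUBIC))
cv2.imwrite("pics/pre.png",np.hstack(ims))
E
```

```text
clock: 4.3
tcp_pos: [0.4736, -0.2787, 0.0578]
orientation: [-0.001, 0.667, 0.745, 0.0]
wrist_force: [0.5, 0.3, 0.1]
finger_gap: 0.0856
grip_force: 0.0
at [ 473.6 -278.7   57.8] psi 6.32 tilt [-0.0017  0.0017] t 4.3 gap 0.0856
473.5,-282.8,56,6.3 travel [-0.034 -0.004  0.015] rot [-0.0015 -0.0017  0.0003]
```

View pics/pre.png

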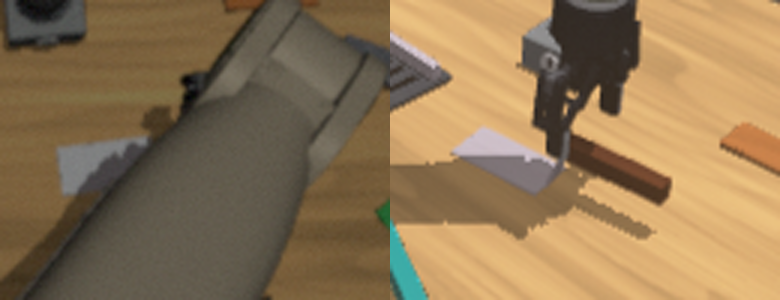

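The side crop shows the open fingers straddling the brown handle near its front at about (570,145), with the blade at (490,160). I make a 4 mm correction, then grip.

```bash
python3 -m pendant '[{"travel":[-0.02,0,0.015],"rot":[0,0,0],"fingers":1},{"travel":[-0.02,0,0.015],"rot":[0,0,0],"fingers":0},{"travel":[-0.02,0,0.015],"rot":[0,0,0],"fingers":-0.6},{"travel":[-0.02,0,0.015],"rot":[0,0,0],"fingers":-1},{"travel":[-0.02,0,0.015],"rot":[0,0,0],"fingers":-1},{"travel":[-0.02,0,0.015],"rot":[0,0,0],"fingers":-1},{"travel":[-0.02,0,0.015],"rot":[0,0,0],"fingers":-1},{"travel":[-0.02,0,0.015],"rot":[0,0,0],"fingers":-1}]' 55
python3 plan.py 475,-282,150,6.3
```

```text
clock: 5.2
tcp_pos: [0.4746, -0.2827, 0.0571]
orientation: [0.0, 0.668, 0.744, 0.0]
wrist_force: [1.5, -0.6, 2.4]
finger_gap: 0.017
grip_force: 53.7
at [ 474.6 -282.7   57.1] psi 6.17 tilt [ 0.0007 -0.0004] t 5.2 gap 0.017
475,-282,150,6.3 travel [ 0.005  0.004 -0.774] rot [ 0.0006  0.0004 -0.0022]
```

```bash
python3 -m pendant '[{"travel":[0,0,-0.15],"rot":[0,0,0],"fingers":-1},{"travel":[0,0,-0.45],"rot":[0,0,0],"fingers":-1},{"travel":[0,0,-0.77],"rot":[0,0,0],"fingers":-1},{"travel":[0.2,0,-0.77],"rot":[0,0,0],"fingers":-1},{"travel":[0.5,0.05,-0.77],"rot":[0,0,0],"fingers":-1},{"travel":[0.8,0.1,-0.77],"rot":[0,0,0],"fingers":-1},{"travel":[1,0.15,-0.77],"rot":[0,0,0],"fingers":-1}]'
python3 plan.py 520,-50,150,9 560,60,140,9.25
```

```text
clock: 5.9
tcp_pos: [0.4781, -0.1589, 0.1487]
orientation: [-0.001, 0.668, 0.744, -0.0]
wrist_force: [0.6, -0.3, -2.7]
finger_gap: 0.0171
grip_force: 54.1
at [ 478.1 -158.9  148.7] psi 6.2 tilt [-0.0019  0.0014] t 5.9 gap 0.0171
520,-50,150,9 travel [ 0.864  0.445 -0.01 ] rot [-0.0016 -0.0015 -0.0466]
560,60,140,9.25 travel [0.853 0.473 0.083] rot [ 0.      0.     -0.0042]
```

```bash
python3 -m pendant '[{"travel":[0.3,0.15,0],"rot":[0,0,-0.02],"fingers":-1},{"travel":[0.6,0.3,0],"rot":[0,0,-0.04],"fingers":-1},{"travel":[0.86,0.44,0],"rot":[0,0,-0.047],"fingers":-1}]' >/dev/null
python3 -m pendant '[{"travel":[0.3,0.15,0],"rot":[0,0,0],"fingers":-1},{"travel":[0.6,0.33,0],"rot":[0,0,-0.004],"fingers":-1},{"travel":[0.78,0.43,0.08],"rot":[0,0,-0.004],"fingers":-1},{"travel":[0.85,0.47,0.08],"rot":[0,0,-0.004],"fingers":-1},{"travel":[0.85,0.47,0.08],"rot":[0,0,-0.004],"fingers":-1},{"travel":[0.85,0.47,0.08],"rot":[0,0,-0.004],"fingers":-1}]'
python3 plan.py
python3 - <<'E'
from h import *
ims=[]
s=env.get_state(); p=s["tcp_pos"]
for n in("top","side"):
    im,d=env.read_camera(n); np.savez(f"pics/{n}2.npz",im=im,d=d,p=p)
    u,v=proj(n,p+[0,.1,-.05])[0].astype(int); c=im[v-50:v+50,u-65:u+65]; ims.append(cv2.resize(cv2.convertScaleAbs(c,alpha=1.4 if n=="top" else 1),(390,300),interpolation=cv2.INTER_CUBIC)); print(n,u,v)
cv2.imwrite("pics/c2.png",np.hstack(ims))
E
```

```text
clock: 6.8
tcp_pos: [0.5599, 0.0559, 0.1395]
orientation: [-0.0, 0.648, 0.762, -0.001]
wrist_force: [1.4, 0.4, -1.1]
finger_gap: 0.017
grip_force: 54.1
at [559.9  55.9 139.5] psi 9.22 tilt [-0.0011 -0.0006] t 6.8 gap 0.017
top 188 175
side 215 167
```

View pics/c2.png

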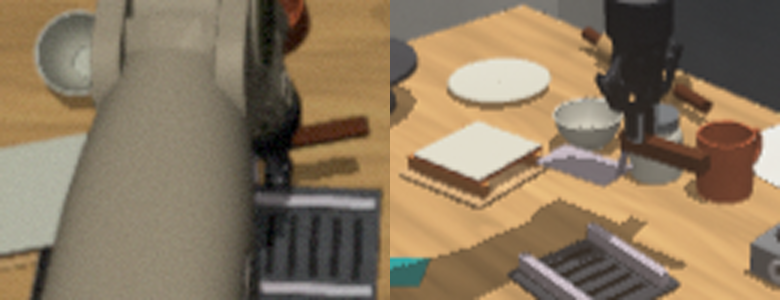

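The side crop shows the steel blade level in front of the gripper at (580,165), tile at (480,150); in the top view the arm hides the blade. I measure the blade's offset from the TCP in the side view.

```bash
python3 - <<'E'
from h import *
z=np.load("pics/side2.npz"); im,d,p=z["im"],z["d"],z["p"]
ps=np.radians(9.22); u=np.array([-np.sin(ps),np.cos(ps),0]); w=np.array([np.cos(ps),np.sin(ps),0])
c=p+95*u/1000+[0,0,-.053]
cor=np.array([c+a*.055*u+b*.028*w for a,b in((1,1),(1,-1),(-1,-1),(-1,1))])
print("pred centre",(c*1000).round(1),"px",proj("side",c).round(1),"corners",proj("side",cor).round(1).tolist())
hs=cv2.cvtColor(im,cv2.COLOR_BGR2HSV).astype(int)
m=((hs[...,1]<70)&(hs[...,2]>95)).astype(np.uint8)
roi=np.zeros_like(m); x0,y0=proj("side",cor).min(0).astype(int)-6; x1,y1=proj("side",cor).max(0).astype(int)+6; roi[y0:y1,x0:x1]=1; m&=roi
n,l,s,ce=cv2.connectedComponentsWithStats(m); print(s[:,:].tolist())
i=1+np.argmax(s[1:,4]); v,uu=np.nonzero(l==i); uv=np.c_[uu,v].astype(float)
print("seen px",uv.mean(0),len(uv),"poly area",cv2.contourArea(proj("side",cor).astype(np.float32)))
print(rect("side",uv,c[2]))
P=cloud("side",d)[(cv2.erode((l==i).astype(np.uint8),np.ones((3,3)))>0)&(d>0)]
q=P-c; A=np.c_[q@u,q@w,np.ones(len(q))]
for _ in range(4):
    k,*_r=np.linalg.lstsq(A,q[:,2],rcond=None); r=q[:,2]-A@k; g=abs(r)<2*r.std(); A,q=A[g],q[g]
print("plane slope along u,w (deg), z off mm",np.degrees(k[:2]).round(2),1000*k[2],len(q),r.std()*1000)
v2=np.zeros_like(im); out=im.copy(); cv2.polylines(out,[proj("side",cor).round().astype(int)],True,(0,0,255)); out[l==i]=(0,255,0)
cv2.imwrite("pics/ov.png",cv2.resize(out[y0-15:y1+15,x0-15:x1+15],None,fx=6,fy=6,interpolation=cv2.INTER_NEAREST))
E
```

```text
pred centre [544.7 149.7  86.5] px [[213.7 169.7]] corners [[207.4, 162.7], [197.4, 168.3], [220.4, 177.1], [230.1, 171.0]]
[[0, 0, 512, 384, 196099], [199, 156, 37, 23, 464], [191, 162, 9, 9, 45]]
seen px [216.62068966 166.99353448] 464 poly area 217.43051130929962
(array([566.9, 159.2]), array([571.3, 160.1]), array([183.3, 136.5]), 46.8)
plane slope along u,w (deg), z off mm [ -4.51 -15.87] -6.232897425700434 248 4.993263072515853
```

View pics/ov.png

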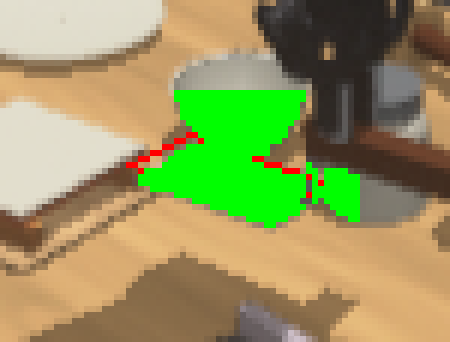

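```bash
cat > blade.py <<'E'
from h import *
def blade(n,im,d,p,psi,dz=.012,smax=75,vmin=90):
    ps=np.radians(psi); u=np.array([-np.sin(ps),np.cos(ps),0]); w=np.array([np.cos(ps),np.sin(ps),0])
    c=p+95*u/1000+[0,0,-.053]; P=cloud(n,d); q=P-c
    hs=cv2.cvtColor(im,cv2.COLOR_BGR2HSV)
    m=(d>0)&(abs(q[...,2])<dz)&(abs(q@u)<.068)&(abs(q@w)<.042)&(hs[...,1]<smax)&(hs[...,2]>vmin)
    nn,l,s,_=cv2.connectedComponentsWithStats(m.astype(np.uint8),connectivity=4); m=l==1+np.argmax(s[1:,4])
    v,uu=np.nonzero(m); uv=np.c_[uu,v].astype(float)
    e=cv2.erode(m.astype(np.uint8),np.ones((3,3)))>0; Q=q[e]
    A=np.c_[Q@u,Q@w,np.ones(len(Q))]; k=np.linalg.lstsq(A,Q[:,2],rcond=None)[0]
    g=(onz(n,uv,c[2])-c[:2])@np.c_[u[:2],w[:2]]*1000
    print(n,"px",len(uv),"u range",np.percentile(g[:,0],[1,99]).round(1),"w range",np.percentile(g[:,1],[1,99]).round(1),"mean",g.mean(0).round(1),"rect",rect(n,uv,c[2])[1:])
    print("  slopes deg",np.degrees(k[:2]).round(2),"zoff",round(k[2]*1000,1),"rms",round(1000*(Q[:,2]-A@k).std(),1))
if __name__=="__main__":
    z=np.load("pics/side2.npz"); blade("side",z["im"],z["d"],z["p"],9.22)
    # control: blade on the table with the same camera (pose then: blade centre ~ TCP at grip)
    z=np.load("pics/side0.npz"); blade("side",z["im"],z["d"],np.array([.4746,-.2827,.0571]),6.17)
    z=np.load("pics/top0.npz"); blade("top",z["im"],z["d"],np.array([.4746,-.2827,.0571]),6.17,vmin=80)
    for n in("top","side"):
        d=np.load(f"pics/{n}0.npz")["d"]; P=cloud(n,d); m=(d>0)&(abs(P[...,0]-.45)<.3)&(abs(P[...,1])<.5)&(abs(P[...,2])<.006); Q=P[m]
        k=np.linalg.lstsq(np.c_[Q[:,:2]-[.45,0],np.ones(len(Q))],Q[:,2],rcond=None)[0]; print(n,"table z mm",1000*k[2],"slopes mm/m",1000*k[:2])
E
python3 blade.py
```

```text
side px 214 u range [-62.7  40.1] w range [-38.8  19.6] mean [-11.3 -10.3] rect (array([537.2, 136.6]), array([ 66., 115.]), 13.0)
  slopes deg [-2.47 -0.42] zoff -6.2 rms 1.3
side px 409 u range [-56.3  52.5] w range [-32.   26.1] mean [-1.5 -4.1] rect (array([ 462.4, -190.1]), array([ 64.9, 116.6]), 7.0)
  slopes deg [ 0.15 -0.78] zoff -2.5 rms 1.6
top px 532 u range [-54.5  54.4] w range [-27.1  29.6] mean [-0.   0.9] rect (array([ 465.5, -188.7]), array([ 62. , 116.1]), 6.2)
  slopes deg [ 0.08 -0.07] zoff 0.7 rms 2.4
top table z mm 1.7641801917343418 slopes mm/m [0.20104985 0.28586001]
side table z mm -1.211447484501391 slopes mm/m [ 0.3433256 -0.0086078]
```

```bash
python3 -m pendant '[{"travel":[0,0,0],"rot":[0,0.042,0],"fingers":-1},{"travel":[0,0,0],"rot":[0,0.042,0],"fingers":-1},{"travel":[0,0,0],"rot":[0,0.042,0],"fingers":-1},{"travel":[0,0,0],"rot":[0,0.042,0],"fingers":-1}]' 75
python3 plan.py
python3 - <<'E'
from blade import *
p=env.get_state()["tcp_pos"]
for i in range(3):
    im,d=env.read_camera("side"); blade("side",im,d,p-[0,0,.0012],9.22)
np.savez("pics/side3.npz",im=im,d=d,p=p)
E
```

```text
clock: 7.3
tcp_pos: [0.5604, 0.0561, 0.1399]
orientation: [-0.016, 0.648, 0.761, 0.014]
wrist_force: [0.4, 0.3, -1.9]
finger_gap: 0.016
grip_force: 73.4
at [560.4  56.1 139.9] psi 9.18 tilt [-0.0067  0.0428] t 7.3 gap 0.016
side px 218 u range [-56.6  51. ] w range [-31.3  25.4] mean [-0.7 -4.3] rect (array([541.8, 146.2]), array([ 68.2, 119.3]), 8.6)
  slopes deg [0.12 0.11] zoff -1.4 rms 1.3
side px 217 u range [-56.1  51.6] w range [-31.9  25.1] mean [-0.6 -4.6] rect (array([542.4, 147.2]), array([ 67. , 118.7]), 10.3)
  slopes deg [-0.09 -0.65] zoff -1.4 rms 1.4
side px 218 u range [-56.   52.3] w range [-31.9  24.8] mean [-0.6 -4.8] rect (array([542.3, 147.4]), array([ 66.7, 119.1]), 10.3)
  slopes deg [0.52 0.39] zoff -1.4 rms 1.2
```

```bash
sed -i 's/N=Rm(w\[3\])/N=Rm(w[3])@Ro.from_euler("y",w[4] if len(w)>4 else 0,degrees=True).as_matrix()/' plan.py
python3 plan.py 564.3,87.3,90,9.25,2.5 564.3,87.3,72.5,9.25,2.5 552,162,72.5,9.25,2.5 540.2,235.4,72.5,9.25,2.5
```

```text
at [560.4  56.7 139.8] psi 9.24 tilt [-0.0069  0.0431] t 7.45 gap 0.0158
564.3,87.3,90,9.25,2.5 travel [0.228 0.073 0.425] rot [ 0.0001 -0.0001 -0.0002]
564.3,87.3,72.5,9.25,2.5 travel [-0.006  0.     0.146] rot [0. 0. 0.]
552,162,72.5,9.25,2.5 travel [ 0.63  -0.001  0.028] rot [0. 0. 0.]
540.2,235.4,72.5,9.25,2.5 travel [0.619 0.001 0.027] rot [0. 0. 0.]
```

Descend to the pre-insert pose, then check the blade height against the channel before sliding in.

```bash
python3 -m pendant '[{"travel":[0.1,0.03,0.15],"rot":[0,0,0],"fingers":-1},{"travel":[0.23,0.073,0.35],"rot":[0,0,0],"fingers":-1},{"travel":[0.23,0.073,0.5],"rot":[0,0,0],"fingers":-1},{"travel":[0.225,0.073,0.57],"rot":[0,0,0],"fingers":-1},{"travel":[0.225,0.073,0.57],"rot":[0,0,0],"fingers":-1},{"travel":[0.225,0.073,0.57],"rot":[0,0,0],"fingers":-1}]'
python3 plan.py 552,162,72.5,9.25,2.5 540.2,235.4,72.5,9.25,2.5
python3 - <<'E'
from blade import *
p=env.get_state()["tcp_pos"]
im,d=env.read_camera("side"); np.savez("pics/side4.npz",im=im,d=d,p=p)
blade("side",im,d,p-[0,0,.0012],9.22)
u,v=proj("side",p+[0,.13,-.05])[0].astype(int); c=im[v-40:v+40,u-53:u+53]
cv2.imwrite("pics/c4.png",cv2.resize(c,(742,560),interpolation=cv2.INTER_CUBIC))
E
```

```text
clock: 8.05
tcp_pos: [0.5647, 0.0875, 0.0732]
orientation: [-0.016, 0.648, 0.761, 0.014]
wrist_force: [-0.2, -0.8, -1.3]
finger_gap: 0.0158
grip_force: 73.6
at [564.7  87.5  73.2] psi 9.22 tilt [-0.0063  0.0434] t 8.05 gap 0.0158
552,162,72.5,9.25,2.5 travel [ 0.629 -0.005  0.033] rot [ 0.0007 -0.0002 -0.0005]
540.2,235.4,72.5,9.25,2.5 travel [0.619 0.001 0.027] rot [0. 0. 0.]
side px 217 u range [-56.6  51.2] w range [-32.6  25.4] mean [-1.5 -5.2] rect (array([546.3, 178.2]), array([ 67. , 119.1]), 8.4)
  slopes deg [ 0.54 -0.45] zoff -1.3 rms 1.5
```

View pics/c4.png

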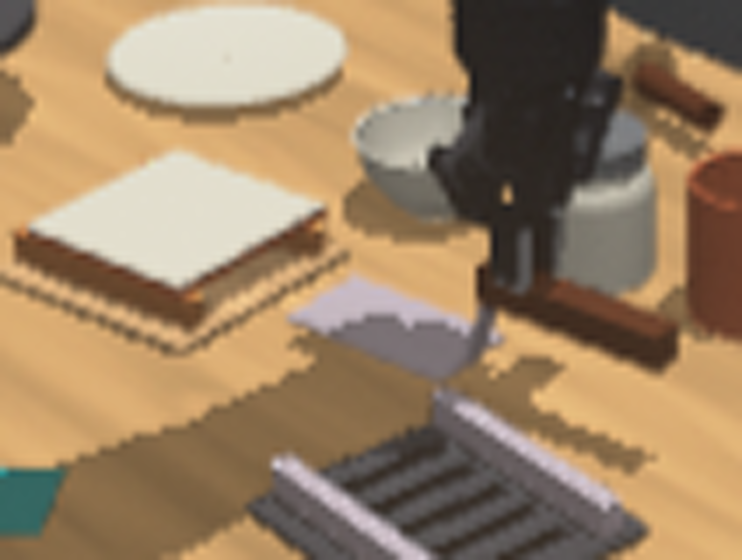

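The blade at (380,325) is level and in line with the channel between the battens, whose near batten end is at (190,310). I slide it in.

```bash
python3 -m pendant '[{"travel":[0.1,0,0.005],"rot":[0,0,0],"fingers":-1},{"travel":[0.25,0,0.01],"rot":[0,0,0],"fingers":-1},{"travel":[0.4,0,0.018],"rot":[0,0,0],"fingers":-1},{"travel":[0.55,0,0.025],"rot":[0,0,0],"fingers":-1},{"travel":[0.7,-0.005,0.032],"rot":[0,0,0],"fingers":-1},{"travel":[0.8,-0.005,0.036],"rot":[0,0,0],"fingers":-1}]'
python3 plan.py 540.2,235.4,72.5,9.25,2.5
```

```text
clock: 8.7
tcp_pos: [0.5482, 0.1841, 0.0733]
orientation: [-0.017, 0.647, 0.762, 0.015]
wrist_force: [0.4, -0.2, -1.0]
finger_gap: 0.0162
grip_force: 73.6
at [548.2 184.1  73.3] psi 9.29 tilt [-0.0059  0.0441] t 8.7 gap 0.0162
540.2,235.4,72.5,9.25,2.5 travel [0.432 0.003 0.026] rot [ 0.0012 -0.0008  0.0007]
```

```bash
python3 -m pendant '[{"travel":[0.15,0,0.008],"rot":[0,0,0],"fingers":-1},{"travel":[0.29,0,0.015],"rot":[0,0,0],"fingers":-1},{"travel":[0.38,0,0.022],"rot":[0,0,0],"fingers":-1},{"travel":[0.425,0,0.025],"rot":[0,0,0],"fingers":-1},{"travel":[0.425,0,0.025],"rot":[0,0,0],"fingers":-1},{"travel":[0.425,0,0.025],"rot":[0,0,0],"fingers":-1}]'
python3 plan.py 540.2,235.4,86,9.25,2.5
python3 - <<'E'
from h import *
p=env.get_state()["tcp_pos"]
im,d=env.read_camera("side"); np.savez("pics/side5.npz",im=im,d=d,p=p)
W=blob("side",im,"white",(180,168)); print(len(W),rect("side",W,.036))
E
```

```text
clock: 9.3
tcp_pos: [0.5402, 0.2325, 0.0716]
orientation: [-0.017, 0.648, 0.761, 0.014]
wrist_force: [0.1, 0.1, -1.3]
finger_gap: 0.016
grip_force: 73.5
at [540.2 232.5  71.6] psi 9.22 tilt [-0.0071  0.0431] t 9.3 gap 0.016
540.2,235.4,86,9.25,2.5 travel [ 0.029  0.004 -0.118] rot [-0.0001 -0.0001 -0.0005]
382 (array([515.4, 344.6]), array([519.2, 341.4]), array([130.8, 126. ]), 8.9)
```

```bash
python3 -m pendant '[{"travel":[0.012,0,-0.03],"rot":[0,0,0],"fingers":-1},{"travel":[0.013,0,-0.06],"rot":[0,0,0],"fingers":-1},{"travel":[0.014,0,-0.075],"rot":[0,0,0],"fingers":-1},{"travel":[0.014,0,-0.085],"rot":[0,0,0],"fingers":-1},{"travel":[0.014,0,-0.095],"rot":[0,0,0],"fingers":-1},{"travel":[0.015,0,-0.105],"rot":[0,0,0],"fingers":-1},{"travel":[0.016,0,-0.12],"rot":[0,0,0],"fingers":-1},{"travel":[0.017,0,-0.14],"rot":[0,0,0],"fingers":-1},{"travel":[0.018,0,-0.16],"rot":[0,0,0],"fingers":-1},{"travel":[0.018,0,-0.16],"rot":[0,0,0],"fingers":-1}]'
cat > tile.py <<'E'
from h import *
def tile(n,im,d,z,seed):
    U=blob(n,im,"white",seed); m=np.zeros((384,512),np.uint8); m[U[:,1].astype(int),U[:,0].astype(int)]=1
    e=(cv2.erode(m,np.ones((3,3)))>0)&(d>0); Q=cloud(n,d)[e]; c=Q.mean(0)
    A=np.c_[Q[:,:2]-c[:2],np.ones(len(Q))]; k=np.linalg.lstsq(A,Q[:,2],rcond=None)[0]
    print(n,len(U),*rect(n,U,z),"z",round(1000*k[2],1),"slope deg x,y",np.degrees(k[:2]).round(2))
if __name__=="__main__":
    import sys
    p=env.get_state()["tcp_pos"]; print(p)
    for i in range(2):
        im,d=env.read_camera("side"); tile("side",im,d,p[2]-.0571+.011,proj("side",p+[-.015,.108,-.046])[0])
    np.savez("pics/sidetile.npz",im=im,d=d,p=p)
E
python3 tile.py; python3 -c "
from tile import *
z=np.load('pics/side0.npz'); tile('side',z['im'],z['d'],.036,(180,168))"
```

```text
clock: 10.35
tcp_pos: [0.54, 0.2341, 0.0913]
orientation: [-0.017, 0.648, 0.762, 0.014]
wrist_force: [0.1, 0.1, -4.5]
finger_gap: 0.0158
grip_force: 73.4
[0.54002599 0.23411295 0.09130499]
side 347 [509.6 332.4] [512.8 331.6] [128.2 114.6] 12.0 z 37.0 slope deg x,y [ 0.95 -3.05]
side 346 [509.5 332.3] [512.8 331.6] [128.2 114.6] 12.0 z 37.3 slope deg x,y [ 0.8  -3.08]
side 437 [518.1 338.6] [519.6 339.5] [130.8 129.9] 9.0 z 34.2 slope deg x,y [-0.33 -0.34]
```

```bash
python3 -m pendant '[{"travel":[0,0,0],"rot":[0,0.012,0],"fingers":-1},{"travel":[0,0,-0.02],"rot":[0,0.024,0],"fingers":-1},{"travel":[0.002,0,-0.05],"rot":[0,0.036,0],"fingers":-1},{"travel":[0.004,0,-0.09],"rot":[0,0.045,0],"fingers":-1},{"travel":[0.006,0,-0.13],"rot":[0,0.045,0],"fingers":-1},{"travel":[0.007,0,-0.17],"rot":[0,0.045,0],"fingers":-1},{"travel":[0.008,0,-0.2],"rot":[0,0.045,0],"fingers":-1},{"travel":[0.008,0,-0.21],"rot":[0,0.045,0],"fingers":-1},{"travel":[0.008,0,-0.21],"rot":[0,0.045,0],"fingers":-1},{"travel":[0.008,0,-0.21],"rot":[0,0.045,0],"fingers":-1}]'
python3 tile.py; python3 plan.py
```

```text
clock: 11.45
tcp_pos: [0.5398, 0.234, 0.1161]
orientation: [-0.035, 0.647, 0.761, 0.029]
wrist_force: [0.8, -0.0, -4.0]
finger_gap: 0.0155
grip_force: 73.7
[0.53975035 0.23400515 0.11605078]
side 354 [509.6 332.6] [513.  329.9] [132.5 115. ] 9.8 z 61.7 slope deg x,y [ 0.53 -3.1 ]
side 357 [509.3 332.6] [513.  329.6] [132.5 115.5] 9.8 z 61.7 slope deg x,y [ 0.34 -2.96]
at [539.7 234.  115.9] psi 9.24 tilt [-0.0151  0.0897] t 11.55 gap 0.0157
```

```bash
python3 -m pendant '[{"travel":[0,0,0],"rot":[0,0.012,0],"fingers":-1},{"travel":[0,0,0],"rot":[0,0.024,0],"fingers":-1},{"travel":[0,0,0],"rot":[0,0.036,0],"fingers":-1},{"travel":[0,0,-0.03],"rot":[0,0.045,0],"fingers":-1},{"travel":[0.002,0,-0.08],"rot":[0,0.045,0],"fingers":-1},{"travel":[0.004,0,-0.1],"rot":[0,0.045,0],"fingers":-1},{"travel":[0.004,0,-0.1],"rot":[0,0.045,0],"fingers":-1}]'
python3 tile.py
python3 -m pendant '[{"travel":[0,0,0],"rot":[0,0,0],"fingers":-1},{"travel":[0,0,0],"rot":[0,0,0],"fingers":-1},{"travel":[0,0,0],"rot":[0,0,0],"fingers":-1},{"travel":[0,0,0],"rot":[0,0,0],"fingers":-1},{"travel":[0,0,0],"rot":[0,0,0],"fingers":-1},{"travel":[0,0,0],"rot":[0,0,0],"fingers":-1}]' | tail -1
python3 tile.py; python3 plan.py
```

```text
clock: 12.25
tcp_pos: [0.5406, 0.2335, 0.1292]
orientation: [-0.052, 0.646, 0.76, 0.045]
wrist_force: [0.3, -0.9, -4.6]
finger_gap: 0.0159
grip_force: 74.3
[0.54064931 0.23354093 0.12918751]
side 603 [545.8 373.2] [559.2 379.6] [265.5 135.5] 36.0 z 55.7 slope deg x,y [ -9.77 -10.79]
side 606 [545. 372.] [559.3 378.8] [266.2 136.9] 36.0 z 54.4 slope deg x,y [ -9.58 -10.77]
grip_force: 73.8
[0.53999814 0.23336488 0.12820749]
side 605 [545.4 372.2] [560.4 380.5] [267.5 133.6] 37.5 z 52.9 slope deg x,y [ -9.35 -10.71]
side 607 [545.3 372.3] [560.5 380.5] [266.8 136.4] 36.3 z 53.2 slope deg x,y [ -9.29 -10.69]
at [540.  233.4 128.2] psi 9.23 tilt [-0.0221  0.1361] t 13.05 gap 0.0158
```

```bash
cat > tile.py <<'E'
from h import *
import sys
def tile(n,im,d,c,psi):
    "tile top near c (world m): gate by depth, fit plane, rectangle at plane height"
    ps=np.radians(psi); u=np.array([-np.sin(ps),np.cos(ps)]); w=np.array([np.cos(ps),np.sin(ps)])
    P=cloud(n,d); q=P-c; h=cv2.cvtColor(im,cv2.COLOR_BGR2HSV)
    m=(d>0)&(abs(q[...,2])<.013)&(np.hypot(q[...,0],q[...,1])<.1)&(h[...,1]<65)&(h[...,2]>(75 if n=="top" else 120))
    _,l,s,_=cv2.connectedComponentsWithStats(m.astype(np.uint8),connectivity=4); m=l==1+np.argmax(s[1:,4])
    v,uu=np.nonzero(m); U=np.c_[uu,v].astype(float)
    Q=P[cv2.erode(m.astype(np.uint8),np.ones((3,3)))>0]
    A=np.c_[(Q-c)[:,:2]@u,(Q-c)[:,:2]@w,np.ones(len(Q))]; k=np.linalg.lstsq(A,Q[:,2],rcond=None)[0]
    print(n,len(U),*rect(n,U,c[2]),"z",round(1000*k[2],1),"slope deg u,w",np.degrees(k[:2]).round(2))
    return m
if __name__=="__main__":
    psi=float(sys.argv[1]); a=np.radians(psi); p=env.get_state()["tcp_pos"]; c=p+[-.107*np.sin(a),.107*np.cos(a),-.046]
    for n in sys.argv[2:]:
        im,d=env.read_camera(n); tile(n,im,d,c,psi); np.savez(f"pics/{n}t.npz",im=im,d=d,p=p)
E
python3 tile.py 9.23 side side; python3 -c "
from tile import *
z=np.load('pics/side0.npz'); tile('side',z['im'],z['d'],np.array([.523,.341,.036]),9.23)"
```

```text
side 384 [512.3 337.6] [518.1 336.5] [130.8 124.3] 10.6 z 78.8 slope deg u,w [-0.49  0.16]
side 381 [512.3 337.8] [518.1 336.5] [130.8 124.3] 10.6 z 78.8 slope deg u,w [-0.92  0.32]
side 427 [518.6 338.1] [519.9 339.1] [129.8 129.8] 9.9 z 34.2 slope deg u,w [-0.37 -0.38]
```

```bash
python3 plan.py 512,126,135,5,8.1 484,20,138,1,8.1 457.1,-72,138,-3.5,8.1
```

```text
at [540.  233.4 128.2] psi 9.24 tilt [-0.022   0.1361] t 13.15 gap 0.0159
512,126,135,5,8.1 travel [-0.83  -0.374 -0.173] rot [-0.0098  0.0029  0.0699]
484,20,138,1,8.1 travel [-0.848 -0.309 -0.146] rot [-0.0094  0.      0.066 ]
457.1,-72,138,-3.5,8.1 travel [-0.755 -0.238 -0.107] rot [-0.0106  0.      0.0743]
```

```bash
python3 -m pendant '[{"travel":[-0.03,-0.014,-0.02],"rot":[0,0,0],"fingers":-1},{"travel":[-0.09,-0.041,-0.04],"rot":[-0.001,0,0.007],"fingers":-1},{"travel":[-0.17,-0.077,-0.06],"rot":[-0.002,0.001,0.014],"fingers":-1},{"travel":[-0.27,-0.122,-0.08],"rot":[-0.003,0.001,0.022],"fingers":-1},{"travel":[-0.38,-0.171,-0.1],"rot":[-0.005,0.001,0.032],"fingers":-1},{"travel":[-0.49,-0.221,-0.12],"rot":[-0.006,0.002,0.041],"fingers":-1},{"travel":[-0.6,-0.27,-0.14],"rot":[-0.007,0.002,0.051],"fingers":-1},{"travel":[-0.71,-0.32,-0.155],"rot":[-0.008,0.003,0.06],"fingers":-1},{"travel":[-0.83,-0.374,-0.173],"rot":[-0.01,0.003,0.07],"fingers":-1}]'
python3 -m pendant '[{"travel":[-0.12,-0.044,-0.021],"rot":[-0.001,0,0.009],"fingers":-1},{"travel":[-0.24,-0.087,-0.042],"rot":[-0.003,0,0.019],"fingers":-1},{"travel":[-0.36,-0.131,-0.062],"rot":[-0.004,0,0.028],"fingers":-1},{"travel":[-0.48,-0.175,-0.083],"rot":[-0.005,0,0.037],"fingers":-1},{"travel":[-0.6,-0.219,-0.104],"rot":[-0.007,0,0.047],"fingers":-1},{"travel":[-0.72,-0.262,-0.125],"rot":[-0.008,0,0.056],"fingers":-1},{"travel":[-0.84,-0.306,-0.145],"rot":[-0.009,0,0.066],"fingers":-1}]'
python3 plan.py 457.1,-72,138,-3.5,8.1
```

```text
clock: 14.05
tcp_pos: [0.5117, 0.1247, 0.1351]
orientation: [-0.052, 0.674, 0.735, 0.048]
wrist_force: [-0.6, -0.3, -4.6]
finger_gap: 0.016
grip_force: 73.9
clock: 14.75
tcp_pos: [0.484, 0.0197, 0.1382]
orientation: [-0.05, 0.7, 0.711, 0.05]
wrist_force: [-0.1, 0.5, -4.8]
finger_gap: 0.0159
grip_force: 73.8
at [484.   19.7 138.2] psi 0.94 tilt [-0.002   0.1409] t 14.75 gap 0.0159
457.1,-72,138,-3.5,8.1 travel [-0.753 -0.237 -0.106] rot [-0.0102 -0.      0.0733]
```

```bash
python3 -m pendant '[{"travel":[-0.12,-0.038,-0.017],"rot":[-0.002,0,0.012],"fingers":-1},{"travel":[-0.24,-0.076,-0.034],"rot":[-0.003,0,0.023],"fingers":-1},{"travel":[-0.36,-0.113,-0.051],"rot":[-0.005,0,0.035],"fingers":-1},{"travel":[-0.47,-0.148,-0.066],"rot":[-0.006,0,0.046],"fingers":-1},{"travel":[-0.57,-0.179,-0.08],"rot":[-0.008,0,0.055],"fingers":-1},{"travel":[-0.65,-0.205,-0.092],"rot":[-0.009,0,0.063],"fingers":-1},{"travel":[-0.71,-0.223,-0.1],"rot":[-0.01,0,0.069],"fingers":-1},{"travel":[-0.753,-0.237,-0.106],"rot":[-0.01,0,0.073],"fingers":-1},{"travel":[-0.753,-0.237,-0.106],"rot":[-0.01,0,0.073],"fingers":-1},{"travel":[-0.753,-0.237,-0.106],"rot":[-0.01,0,0.073],"fingers":-1}]'
python3 tile.py -3.5 side top; python3 plan.py
python3 - <<'E'
import numpy as np,cv2
a=np.load("pics/topt.npz")["im"]; b=np.load("pics/sidet.npz")["im"]
cv2.imwrite("pics/hov.png",np.hstack([cv2.resize(cv2.convertScaleAbs(a[150:260,150:293],alpha=1.5),(390,300)),cv2.resize(b[140:250,145:288],(390,300))]))
E
```

```text
clock: 15.75
tcp_pos: [0.4575, -0.0707, 0.1379]
orientation: [-0.049, 0.726, 0.684, 0.051]
wrist_force: [-0.1, 0.8, -4.1]
finger_gap: 0.0156
grip_force: 73.6
side 582 [453.4  37.8] [460.6  34.3] [126.3 127.6] 86.9 z 89.0 slope deg u,w [-0.5   0.29]
top 1119 [472.7  47. ] [466.9  38.9] [122.1 122.6] 86.4 z 92.9 slope deg u,w [-0.16  0.21]
at [457.5 -70.4 137.9] psi -3.39 tilt [0.0077 0.141 ] t 15.85 gap 0.0159
```

View pics/hov.png

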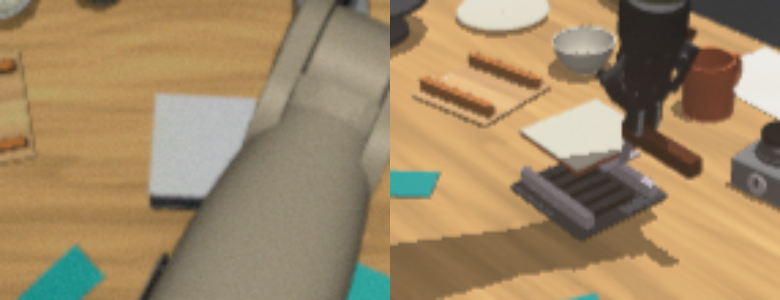

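The tile hovers level over the stand: left (top) view at (200,150), right (side) view at (575,135). I lower it to about 6 mm above the bars and measure again.

```bash
python3 -m pendant '[{"travel":[-0.005,0,0.04],"rot":[0,0,0],"fingers":-1},{"travel":[-0.014,0,0.1],"rot":[0,0,0],"fingers":-1},{"travel":[-0.024,0,0.17],"rot":[0,0,0],"fingers":-1},{"travel":[-0.034,0,0.24],"rot":[0,0,0],"fingers":-1},{"travel":[-0.043,0,0.31],"rot":[0,0,0],"fingers":-1},{"travel":[-0.051,0,0.36],"rot":[0,0,0],"fingers":-1},{"travel":[-0.055,0,0.39],"rot":[0,0,0],"fingers":-1},{"travel":[-0.057,0,0.404],"rot":[0,0,0],"fingers":-1},{"travel":[-0.057,0,0.404],"rot":[0,0,0],"fingers":-1},{"travel":[-0.057,0,0.404],"rot":[0,0,0],"fingers":-1}]'
python3 tile.py -3.5 side top; python3 plan.py
python3 - <<'E'
from h import *
# stand bars (z=28) seen before, rect centres; tile edges now via outlines, in stand frame per camera
for n,sc in(("top",(462.3,36.4)),("side",(458.6,33.7))):
    z=np.load(f"pics/{n}t.npz"); im=z["im"]; p=z["p"]; zt=p[2]-.047
    U=blob(n,im,"white",proj(n,p+[.0,.12,-.047])[0]); 
    a=np.radians(-3.5); u=np.array([-np.sin(a),np.cos(a)]); w=np.array([np.cos(a),np.sin(a)])
    g=(onz(n,U,zt)*1000-sc)@np.c_[u,w]
    H,e=np.histogram(g[:,0],np.arange(-90,91,3)); H2,e2=np.histogram(g[:,1],np.arange(-90,91,3))
    print(n,len(U),"u pct",np.percentile(g[:,0],[.5,2,50,98,99.5]).round(1),"w",np.percentile(g[:,1],[.5,2,50,98,99.5]).round(1))
    for lo in(-40,-20,0,20,40):
        s=g[(abs(g[:,0]-lo)<8)][:,1]; t=g[abs(g[:,1]-lo)<8][:,0]
        print("   at u",lo,"w ext",np.percentile(s,[2,98]).round(1) if len(s) else "","| at w",lo,"u ext",np.percentile(t,[2,98]).round(1) if len(t) else "")
E
```

```text
clock: 16.85
tcp_pos: [0.4577, -0.0708, 0.0892]
orientation: [-0.048, 0.726, 0.684, 0.051]
wrist_force: [-0.5, -0.2, -4.6]
finger_gap: 0.0159
grip_force: 73.8
side 591 [454.3  38.3] [461.4  34.4] [126.3 127.7] 86.5 z 40.4 slope deg u,w [-0.39  0.25]
top 1052 [474.   45.8] [467.7  39.7] [126.3 123.5] 86.3 z 44.2 slope deg u,w [-0.32  0.64]
at [457.8 -70.9  89.3] psi -3.43 tilt [0.0085 0.1404] t 16.95 gap 0.0161
top 13023 u pct [-242.  -217.9  -31.   132.3  152.7] w [-545.1 -527.9 -218.6  132.7  155.3]
   at u -40 w ext [-498.1   54.5] | at w -40 u ext [-172.6   62.1]
   at u -20 w ext [-537.4   54.1] | at w -20 u ext [-201.6   59.9]
   at u 0 w ext [-545.7   53.2] | at w 0 u ext [-210.9   58.1]
   at u 20 w ext [-543.9   52.3] | at w 20 u ext [-220.3   59.2]
   at u 40 w ext [-541.6   54.6] | at w 40 u ext [-226.5   58.1]
side 592 u pct [-52.7 -50.3   9.   60.6  62.9] w [-57.3 -55.1  -4.1  61.1  64.6]
   at u -40 w ext [-51.3  22.8] | at w -40 u ext [-50.1  60.8]
   at u -20 w ext [-55.2  40. ] | at w -20 u ext [-50.2  60.4]
   at u 0 w ext [-54.7  60.8] | at w 0 u ext [-51.9  59.7]
   at u 20 w ext [-53.9  62.5] | at w 20 u ext [-47.1  59.3]
   at u 40 w ext [-55.9  60.2] | at w 40 u ext [-23.9  61.7]
```

```bash
cat > cen.py <<'E'
from tile import *
a=np.radians(-3.5); u=np.array([-np.sin(a),np.cos(a)]); w=np.array([np.cos(a),np.sin(a)]); B=np.c_[u,w]
def edges(uv,n,z,sc):
    g=(onz(n,np.vstack([uv+o for o in([.5,.5],[-.5,.5],[.5,-.5],[-.5,-.5])]),z)*1000-sc)@B; return g
def ext(g,k,sel):  # mean row extreme along axis k inside slices of the other axis
    o=1-k; r=[]
    for lo in np.arange(sel[0],sel[1],4): 
        s=g[(g[:,o]>=lo)&(g[:,o]<lo+4)][:,k]
        if len(s): r.append([s.min(),s.max()])
    return np.median(r,0).round(1)
for n,s1,s2 in(("top",(228,191),(226,221)),("side",(230,200),(206,211))):
    im0=np.load(f"pics/{n}0.npz")["im"]; sc=np.array([461.,35.])
    b=[edges(blob(n,im0,"white",s),n,.028,sc) for s in(s1,s2)]
    for k in b: print(n,"bar u",ext(k,0,(k[:,1].min()+3,k[:,1].max()-3)),"w",ext(k,1,(-60,60)))
    z=np.load(f"pics/{n}t.npz"); p=z["p"]; c=p+[.107*np.sin(-a)*-1*-1,.107*np.cos(a),-.047]
    m=tile(n,z["im"],z["d"],c,-3.5); v,x=np.nonzero(m); g=edges(np.c_[x,v].astype(float),n,c[2],sc)
    for lo in(-40,-20,0,20,35): print("   tile w at u",lo,ext(g,1,(lo,lo+16)),"  u at w",lo,ext(g,0,(lo,lo+16)))
E
python3 cen.py
```

```text
top bar u [-67.2  73.2] w [44.5 57.2]
top bar u [-68.8  74. ] w [-55.9 -42.5]
top 1054 [474.   45.9] [467.6  39.8] [126.4 124.1] 86.3 z 44.2 slope deg u,w [-0.32  0.65]
   tile w at u -40 [-8.5 67.9]   u at w -40 [-16.6  62.5]
   tile w at u -20 [-43.1  67. ]   u at w -20 [-29.   63.8]
   tile w at u 0 [-55.5  66.2]   u at w 0 [-44.6  63.4]
   tile w at u 20 [-53.3  65.5]   u at w 20 [-52.1  63. ]
   tile w at u 35 [-53.9  68.1]   u at w 35 [-57.9  65.6]
side bar u [-68.6  70.4] w [41.2 53.7]
side bar u [-71.3  68.8] w [-58.9 -46.1]
side 590 [455.2  39.6] [462.4  36. ] [125.5 127.9] 86.6 z 40.4 slope deg u,w [-0.39  0.25]
   tile w at u -40 [-59.   27.3]   u at w -40 [-60.2  60. ]
   tile w at u -20 [-60.4  49.9]   u at w -20 [-57.5  60.3]
   tile w at u 0 [-60.6  61.7]   u at w 0 [-58.1  58.4]
   tile w at u 20 [-59.9  62.8]   u at w 20 [-33.1  61.1]
   tile w at u 35 [-59.2  62.3]   u at w 35 [-15.8  59.9]
```

The tile is square to the stand but sits about 4 mm too far along +w (world +x) in both views. I correct that, then set it down while easing the pitch as the load comes off.

```bash
python3 -m pendant '[{"travel":[0,-0.008,0],"rot":[0,0,0],"fingers":-1},{"travel":[0,-0.02,0],"rot":[0,0,0],"fingers":-1},{"travel":[0,-0.031,0],"rot":[0,0,0],"fingers":-1},{"travel":[-0.002,-0.031,0.015],"rot":[0,0,0],"fingers":-1},{"travel":[-0.004,-0.031,0.03],"rot":[0,0,0],"fingers":-1},{"travel":[-0.004,-0.031,0.03],"rot":[0,0,0],"fingers":-1}]'
python3 cen.py >/dev/null; python3 tile.py -3.5 side top; python3 cen.py | grep -E "at u (0|20)"; python3 plan.py
```

```text
clock: 17.55
tcp_pos: [0.4535, -0.0704, 0.085]
orientation: [-0.049, 0.726, 0.684, 0.051]
wrist_force: [-0.1, -0.2, -4.2]
finger_gap: 0.0158
grip_force: 73.6
side 585 [449.2  37.3] [456.1  33.7] [125.5 126.6] 86.4 z 35.5 slope deg u,w [-0.84  0.32]
top 1070 [469.7  45.8] [463.5  37.4] [132.7 123.8] 86.1 z 39.5 slope deg u,w [-0.51  0.53]
   tile w at u 0 [-58.9  63.4]   u at w 0 [-49.2  62.4]
   tile w at u 20 [-56.6  62.6]   u at w 20 [-53.7  63.6]
   tile w at u 0 [-64.4  55.5]   u at w 0 [-54.4  59.7]
   tile w at u 20 [-64.3  57.1]   u at w 20 [-30.6  58.9]
at [453.7 -70.4  85.2] psi -3.42 tilt [0.0076 0.1409] t 17.65 gap 0.0157
```

```bash
python3 -m pendant '[{"travel":[0.005,0,0.01],"rot":[0,0,0],"fingers":-1},{"travel":[0.004,0,0.018],"rot":[0,-0.005,0],"fingers":-1},{"travel":[0.003,0,0.026],"rot":[0,-0.013,0],"fingers":-1},{"travel":[0.002,0,0.034],"rot":[0,-0.023,0],"fingers":-1},{"travel":[0.001,0,0.042],"rot":[0,-0.034,0],"fingers":-1},{"travel":[0,0,0.05],"rot":[0,-0.045,0],"fingers":-1},{"travel":[-0.002,0,0.06],"rot":[0,-0.057,0],"fingers":-1},{"travel":[-0.004,0,0.073],"rot":[0,-0.07,0],"fingers":-1},{"travel":[-0.006,0,0.086],"rot":[0,-0.082,0],"fingers":-1},{"travel":[-0.008,0,0.099],"rot":[0,-0.092,0],"fingers":-1}]'
python3 tile.py -3.5 side top; python3 plan.py
```

```text
clock: 18.65
tcp_pos: [0.4538, -0.0696, 0.0733]
orientation: [-0.015, 0.728, 0.686, 0.016]
wrist_force: [0.1, 0.6, -2.4]
finger_gap: 0.0159
grip_force: 77.3
side 567 [457.8  51.8] [465.9  48. ] [128.1 126.1] 86.4 z 34.5 slope deg u,w [-0.24 -0.15]
top 521 [474.3  69.7] [466.8  64.1] [ 82.9 123.7] 86.2 z 36.5 slope deg u,w [1.17 0.02]
at [453.6 -69.4  73.2] psi -3.39 tilt [0.0017 0.0449] t 18.75 gap 0.0157
```

```bash
cat > res.py <<'E'
from cen import *
import sys
print("----")
for n in("side","top"):
    im,d=env.read_camera(n); m=tile(n,im,d,np.array([.461,.035,.0347 if n=="side" else .0378]),-3.5); v,x=np.nonzero(m)
    for zz in(.036,): 
        g=edges(np.c_[x,v].astype(float),n,zz,np.array([461.,35.]))
        for lo in(-20,0,20): print("   w at u",lo,ext(g,1,(lo,lo+16)),"  u at w",lo,ext(g,0,(lo,lo+16)))
    np.savez(f"pics/{n}r.npz",im=im,d=d)
E
python3 res.py | sed -n '/----/,$p'
```

```text
----
side 566 [450.6  43. ] [458.8  39.3] [126.8 124.8] 86.4 z 34.3 slope deg u,w [-0.04 -0.28]
   w at u -20 [-63.1  42.4]   u at w -20 [-57.2  62. ]
   w at u 0 [-63.8  45.3]   u at w 0 [-53.4  63.5]
   w at u 20 [-63.5  48.1]   u at w 20 [-25.9  62.7]
top 622 [473.4  67.7] [465.8  62.8] [ 82.2 122.6] 86.2 z 37.8 slope deg u,w [0.07 0.25]
   w at u -20 [40.5 64.3]   u at w -20 [ 7.1 64.8]
   w at u 0 [-16.6  63.7]   u at w 0 [-1.7 66.1]
   w at u 20 [-47.9  62.8]   u at w 20 [-5.9 63.9]
  return _methods._mean(a, axis=axis, dtype=dtype,
  ret = ret.dtype.type(ret / rcount)
```

```bash
python3 -m pendant '[{"travel":[-0.003,0,0.01],"rot":[0,0,0],"fingers":-1},{"travel":[-0.02,0,0.01],"rot":[0,0,0],"fingers":-1},{"travel":[-0.05,0,0.01],"rot":[0,0,0],"fingers":-1},{"travel":[-0.09,0,0.007],"rot":[0,0,0],"fingers":-1},{"travel":[-0.13,0,0.005],"rot":[0,0,0],"fingers":-1},{"travel":[-0.13,0,0.005],"rot":[0,0,0],"fingers":-1}]'
python3 res.py 2>/dev/null| sed -n '/----/,$p'; python3 plan.py 448,-160,72.5,-3.5,2.6
```

```text
clock: 19.45
tcp_pos: [0.453, -0.0861, 0.0722]
orientation: [-0.015, 0.728, 0.685, 0.016]
wrist_force: [-0.1, -0.1, -0.6]
finger_gap: 0.0159
grip_force: 77.2
----
side 608 [453.   40.8] [459.4  38.9] [127.4 126.3] 86.4 z 34.4 slope deg u,w [ 0.14 -0.  ]
   w at u -20 [-64.  45.]   u at w -20 [-58.3  62. ]
   w at u 0 [-63.8  45.9]   u at w 0 [-59.   63.5]
   w at u 20 [-63.5  53.5]   u at w 20 [-44.7  62.7]
top 881 [471.   55.5] [464.2  47.9] [112.3 123.7] 86.2 z 38.0 slope deg u,w [-0.12  0.15]
   w at u -20 [-19.   62.9]   u at w -20 [-18.2  64.8]
   w at u 0 [-50.3  63.7]   u at w 0 [-27.4  66.1]
   w at u 20 [-56.5  62.8]   u at w 20 [-33.1  63.9]
at [452.8 -85.6  72.1] psi -3.47 tilt [0.0021 0.0451] t 19.55 gap 0.0156
448,-160,72.5,-3.5,2.6 travel [-0.621 -0.003 -0.031] rot [-0.0006  0.0002  0.0005]
```

```bash
python3 -m pendant '[{"travel":[-0.08,0,-0.004],"rot":[0,0,0],"fingers":-1},{"travel":[-0.22,0,-0.011],"rot":[0,0,0],"fingers":-1},{"travel":[-0.4,0,-0.019],"rot":[0,0,0],"fingers":-1},{"travel":[-0.6,0,-0.029],"rot":[0,0,0],"fingers":-1},{"travel":[-0.8,0,-0.038],"rot":[0,0,0],"fingers":-1},{"travel":[-0.95,0,-0.045],"rot":[0,0,0],"fingers":-1}]' >/dev/null
python3 -m pendant '[{"travel":[-0.1,0,-0.005],"rot":[0,0,0],"fingers":-1},{"travel":[-0.25,0,-0.011],"rot":[0,0,0],"fingers":-1},{"travel":[-0.35,0,-0.017],"rot":[0,0,0],"fingers":-1},{"travel":[-0.35,0,-0.017],"rot":[0,0,0],"fingers":-1}]'
python3 tile.py -3.5 side >/dev/null 2>&1; python3 res.py 2>/dev/null| sed -n '/----/,$p'; python3 plan.py 455,-290,75,3,2.6 455,-290,59,3,2.6
```

```text
clock: 20.55
tcp_pos: [0.4437, -0.2427, 0.0725]
orientation: [-0.015, 0.728, 0.685, 0.016]
wrist_force: [0.6, 0.6, -1.2]
finger_gap: 0.0157
grip_force: 77.2
----
side 672 [457.9  37.2] [459.8  38.9] [127.7 127.1] 86.2 z 34.3 slope deg u,w [-0.16 -0.17]
   w at u -20 [-64.   58.5]   u at w -20 [-58.3  62. ]
   w at u 0 [-63.8  58.8]   u at w 0 [-59.   63.5]
   w at u 20 [-63.5  58.4]   u at w 20 [-56.2  62.7]
top 1287 [462.9  38.3] [463.3  34.5] [139.1 123.8] 86.2 z 37.9 slope deg u,w [-0.05  0.01]
   w at u -20 [-57.8  62.9]   u at w -20 [-57.   64.8]
   w at u 0 [-58.8  63.7]   u at w 0 [-56.2  66.1]
   w at u 20 [-56.5  62.8]   u at w 20 [-55.2  63.9]
at [ 443.3 -240.5   72.4] psi -3.41 tilt [0.0016 0.0459] t 20.7 gap 0.0156
455,-290,75,3,2.6 travel [-0.405  0.122 -0.041] rot [ 0.0038 -0.0006 -0.1068]
455,-290,59,3,2.6 travel [-0.006  0.     0.133] rot [0. 0. 0.]
```

```bash
python3 plan.py 441,-272,62,-3.4,2.6 441,-272,57.2,-3.4,1.3
python3 -m pendant '[{"travel":[-0.06,0,0],"rot":[0,0,0],"fingers":-1},{"travel":[-0.16,0,0.01],"rot":[0,0,0],"fingers":-1},{"travel":[-0.25,0,0.04],"rot":[0,0,0],"fingers":-1},{"travel":[-0.265,0,0.06],"rot":[0,0,0],"fingers":-1},{"travel":[-0.267,0,0.075],"rot":[0,0,0],"fingers":-1},{"travel":[-0.267,0,0.085],"rot":[0,0,0],"fingers":-1},{"travel":[-0.267,0,0.095],"rot":[0,0,0],"fingers":-1},{"travel":[-0.267,0,0.1],"rot":[0,0,0],"fingers":-1}]'
python3 plan.py 441,-272,57.2,-3.4,1.3
```

```text
at [ 443.3 -240.5   72.4] psi -3.41 tilt [0.0016 0.0459] t 20.7 gap 0.0156
441,-272,62,-3.4,2.6 travel [-0.267 -0.003  0.074] rot [-0.001  -0.0005 -0.0003]
441,-272,57.2,-3.4,1.3 travel [-0.002  0.     0.04 ] rot [-0.     -0.0217 -0.    ]
clock: 21.5
tcp_pos: [0.4415, -0.2722, 0.0589]
orientation: [-0.016, 0.728, 0.686, 0.016]
wrist_force: [-0.4, -0.1, -1.6]
finger_gap: 0.0162
grip_force: 77.3
at [ 441.5 -272.2   58.9] psi -3.41 tilt [0.0018 0.0453] t 21.5 gap 0.0162
441,-272,57.2,-3.4,1.3 travel [ 0.001 -0.004  0.014] rot [-0.0008 -0.0216 -0.0002]
```

```bash
python3 -m pendant '[{"travel":[0,0,0.007],"rot":[0,-0.01,0],"fingers":-1},{"travel":[0,0,0.013],"rot":[0,-0.022,0],"fingers":-1},{"travel":[0,0,0.014],"rot":[0,-0.03,0],"fingers":-1},{"travel":[0,0,0.014],"rot":[0,-0.03,0],"fingers":-1}]' 20
python3 -m pendant '[{"travel":[0,0,0],"rot":[0,0,0],"fingers":-0.5},{"travel":[0,0,0],"rot":[0,0,0],"fingers":0},{"travel":[0,0,0],"rot":[0,0,0],"fingers":0.6},{"travel":[0,0,0],"rot":[0,0,0],"fingers":1},{"travel":[0,0,0],"rot":[0,0,0],"fingers":1},{"travel":[0,0,0],"rot":[0,0,0],"fingers":1},{"travel":[0,0,-0.1],"rot":[0,0,0],"fingers":1},{"travel":[0,0,-0.35],"rot":[0,0,0],"fingers":1},{"travel":[0,0,-0.7],"rot":[0,0,0],"fingers":1},{"travel":[0,0,-1],"rot":[0,0,0],"fingers":1}]'
python3 - <<'E'
from h import *
im,d=env.read_camera("side"); n="side"; np.savez("pics/side7.npz",im=im,d=d)
for n in("top","side"):
    if n=="top": im,d=env.read_camera("top"); np.savez("pics/top7.npz",im=im,d=d)
    else: z=np.load("pics/side7.npz"); im,d=z["im"],z["d"]
    B=blob(n,im,"white",proj(n,[.447,-.178,.003])[0]); print(n,len(B),rect(n,B,.003))
    for t in("plunger_top",):
        for o in env.outline_of(n,t)[:2]:
            m=o["mask"]&(d>0); q=cloud(n,d)[m]; top=q[q[:,2]>np.percentile(q[:,2],50)-.004]; v,u=np.nonzero(m)
            print(t,round(o["conf"],2),m.sum(),o["xy"],np.median(q,0).round(4),rect(n,np.c_[u,v].astype(float),.079))
E
python3 plan.py
```

```text
clock: 21.9
tcp_pos: [0.4418, -0.2722, 0.0576]
orientation: [-0.005, 0.728, 0.686, 0.005]
wrist_force: [-1.1, -0.1, -1.6]
finger_gap: 0.0157
grip_force: 77.6
clock: 22.9
tcp_pos: [0.4416, -0.2742, 0.1799]
orientation: [-0.005, 0.728, 0.686, 0.005]
wrist_force: [0.5, -0.2, -0.0]
finger_gap: 0.0854
grip_force: 0.0
top 399 (array([ 452.7, -167.5]), array([ 448.5, -174.3]), array([104.6,  61.8]), 85.9)
plunger_top 0.73 213 [271.9, 145.8] [ 0.6587 -0.1176  0.081 ] (array([ 659.4, -118.6]), array([ 658.9, -118.9]), array([53.2, 57.9]), 88.9)
side 287 (array([ 449.3, -167.7]), array([ 445.9, -172.6]), array([103.2,  62.1]), 87.3)
plunger_top 0.4 125 [287.1, 191.8] [ 0.6468 -0.1202  0.0765] (array([ 639.8, -125. ]), array([ 639.2, -123.8]), array([85.3, 43.9]), 44.5)
at [ 442.2 -274.8  179. ] psi -3.42 tilt [0.0026 0.0116] t 23.1 gap 0.0854
```

```bash
python3 - <<'E'
from h import *
for n in("top","side"):
    z=np.load(f"pics/{n}7.npz"); im,d=z["im"],z["d"]; P=cloud(n,d); b={"top":.0018,"side":-.0012}[n]
    m=(d>0)&(abs(P[...,2]-b-.079)<.006)&(np.hypot(P[...,0]-.656,P[...,1]+.118)<.045)
    v,u=np.nonzero(m); g=onz(n,np.c_[u,v].astype(float),.079+b); (c,r)=cv2.minEnclosingCircle((g*1000).astype(np.float32))
    print(n,m.sum(),(P[m].mean(0)*1000).round(1),(1000*g.mean(0)).round(1),np.round(c,1),round(r,1))
E
python3 plan.py 550,-190,190,-3.4 656,-118.5,150,-3.4 656,-118.5,104,-3.4
```

```text
top 212 [ 659.3 -118.6   81. ] [ 659.4 -118.6] [ 658.9 -118.7] 28.0
side 88 [ 650.2 -118.4   77.2] [ 649.4 -119.1] [ 654.6 -123.3] 30.4
at [ 442.2 -274.8  179. ] psi -3.42 tilt [0.0026 0.0116] t 23.1 gap 0.0854
550,-190,190,-3.4 travel [ 0.76   0.854 -0.081] rot [ 0.0018 -0.0112 -0.0004]
656,-118.5,150,-3.4 travel [0.647 0.846 0.333] rot [0. 0. 0.]
656,-118.5,104,-3.4 travel [0.    0.    0.383] rot [0. 0. 0.]
```

```bash
python3 -m pendant '[{"travel":[0.2,0.2,-0.08],"rot":[0,-0.011,0],"fingers":0},{"travel":[0.48,0.52,-0.08],"rot":[0,-0.011,0],"fingers":-1},{"travel":[0.76,0.854,-0.08],"rot":[0,-0.011,0],"fingers":-1}]' 30 >/dev/null
python3 -m pendant '[{"travel":[0.22,0.28,0.1],"rot":[0,0,0],"fingers":-1},{"travel":[0.45,0.57,0.2],"rot":[0,0,0],"fingers":-1},{"travel":[0.6,0.78,0.3],"rot":[0,0,0],"fingers":-1},{"travel":[0.645,0.846,0.333],"rot":[0,0,0],"fingers":-1},{"travel":[0.645,0.846,0.333],"rot":[0,0,0],"fingers":-1}]'
python3 plan.py 656.5,-118.7,104,-3.4
python3 - <<'E'
import numpy as np,cv2
a=np.load("pics/top7.npz")["im"]; b=np.load("pics/side7.npz")["im"]
cv2.imwrite("pics/lay.png",np.hstack([cv2.resize(cv2.convertScaleAbs(a[130:250,190:346],alpha=1.5),(390,300)),cv2.resize(b[170:290,180:336],(390,300))]))
E
```

```text
clock: 23.9
tcp_pos: [0.6519, -0.1187, 0.1454]
orientation: [-0.003, 0.727, 0.686, -0.001]
wrist_force: [-1.2, -1.0, 0.7]
finger_gap: 0.0001
grip_force: 0.0
at [ 651.9 -118.7  145.4] psi -3.31 tilt [-0.005   0.0034] t 23.9 gap 0.0001
656.5,-118.7,104,-3.4 travel [0.002 0.04  0.345] rot [-0.005  -0.003   0.0014]
```

View pics/lay.png

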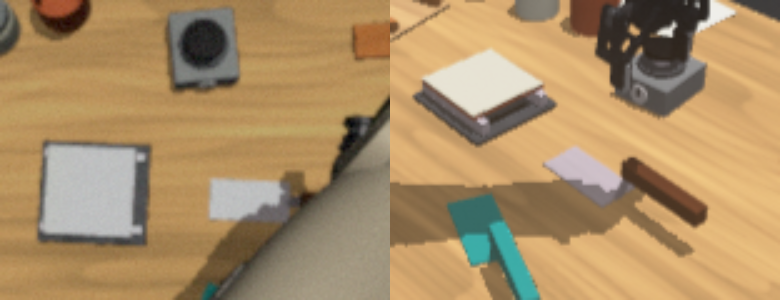

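```bash
python3 - <<'E'
from h import *
a=np.radians(-3.5); u=np.array([-np.sin(a),np.cos(a)]); w=np.array([np.cos(a),np.sin(a)])
from scipy.ndimage import map_coordinates as mc
def prof(n,k,z,ws,us):
    im=np.load(f"pics/{n}{k}.npz")["im"].astype(float); out=[]
    for ww in ws:
        p=np.array([np.r_[.461+x*u[0]+ww*w[0],.035+x*u[1]+ww*w[1],z] for x in us/1000]); q=proj(n,p)
        out.append([mc(im[...,c],[q[:,1],q[:,0]],order=1) for c in(0,2)])
    o=np.mean(out,0); return o
us=np.arange(-90,91,3.)
for n in("top","side"):
    for k,z,ws,lab in((0,.008,np.arange(-.035,.036,.005),"base"),(0,.028,[-.052,-.05,-.048,.048,.05,.052],"bars"),(7,.036,np.arange(-.035,.036,.005),"tile"),(7,.008,np.arange(-.035,.036,.005),"base_now")):
        o=prof(n,k,z,ws,us); g=o.sum(0); sat=(o[1]-o[0])   # red-blue: wood high, grey/white low
        def cross(f,th): 
            s=np.sign(f-th); i=np.nonzero(s[1:]!=s[:-1])[0]; return [round(us[j]+3*(th-f[j])/(f[j+1]-f[j]),1) for j in i]
        if lab.startswith("base"): print(n,lab,"wood/grey",cross(sat,(sat[0]+min(sat[25:35]))/2))
        elif lab=="bars": print(n,lab,cross(g,(g[28:32].mean()+g.min())/2), "sat",cross(sat,sat[0]/2))
        else: print(n,lab,cross(g,(g[28:32].mean()+g[8:60].min())/2))
E
```

```text
top base wood/grey [np.float64(-73.2), np.float64(76.2)]
top bars [np.float64(-67.5), np.float64(71.0)] sat [np.float64(-74.0), np.float64(73.4)]
top tile [np.float64(-80.5), np.float64(-55.1), np.float64(65.4), np.float64(77.2)]
top base_now wood/grey [np.float64(-73.2), np.float64(76.4)]
side base wood/grey [np.float64(-81.5), np.float64(74.2)]
side bars [np.float64(-69.9)] sat [np.float64(-70.2), np.float64(61.8)]
side tile [np.float64(-57.1)]
side base_now wood/grey [np.float64(-82.1)]
```

The tile sits on the stand, square and about 3 mm off centre at most, and the lifter lies flat at (250,200) in the top half and (610,175) in the side half. Now the plunger.

```bash
python3 -m pendant '[{"travel":[0.002,0.04,0.1],"rot":[-0.005,-0.003,0],"fingers":-1},{"travel":[0.002,0.04,0.22],"rot":[-0.005,-0.003,0],"fingers":-1},{"travel":[0.002,0.04,0.3],"rot":[-0.005,-0.003,0],"fingers":-1},{"travel":[0.002,0.04,0.345],"rot":[-0.005,-0.003,0],"fingers":-1},{"travel":[0.002,0.04,0.345],"rot":[-0.005,-0.003,0],"fingers":-1}]'
python3 -m pendant '[{"travel":[0,0,0.03],"rot":[0,0,0],"fingers":-1},{"travel":[0,0,0.06],"rot":[0,0,0],"fingers":-1},{"travel":[0,0,0.09],"rot":[0,0,0],"fingers":-1},{"travel":[0,0,0.12],"rot":[0,0,0],"fingers":-1},{"travel":[0,0,0.14],"rot":[0,0,0],"fingers":-1},{"travel":[0,0,0.14],"rot":[0,0,0],"fingers":-1}]'
```

```text
clock: 24.4
tcp_pos: [0.6563, -0.1206, 0.1061]
orientation: [0.001, 0.728, 0.685, 0.001]
wrist_force: [0.5, 0.1, -0.5]
finger_gap: -0.0003
grip_force: 0.0
clock: 25.0
tcp_pos: [0.6572, -0.1199, 0.0895]
orientation: [0.002, 0.728, 0.686, 0.001]
wrist_force: [-0.0, 0.1, 0.2]
finger_gap: -0.0003
grip_force: 0.0
```

```bash
python3 - <<'E'
from h import *
s=env.get_state(); print(s["wrist_force"],s["tcp_pos"])
im,d=env.read_camera("side"); u,v=proj("side",[.656,-.119,.079])[0]; print(u,v, proj("side",s["tcp_pos"]-[0,0,.019]))
u,v=int(u),int(v); c=im[v-35:v+25,u-40:u+40]; cv2.imwrite("pics/pl.png",cv2.resize(c,(720,540),interpolation=cv2.INTER_CUBIC))
E
```

```text
[-0.02555995  0.14313958  0.15869693] [ 0.65717622 -0.11991123  0.08948892]
288.7770988140667 187.51043558414773 [[289.04244613 189.57438448]]
```

View pics/pl.png

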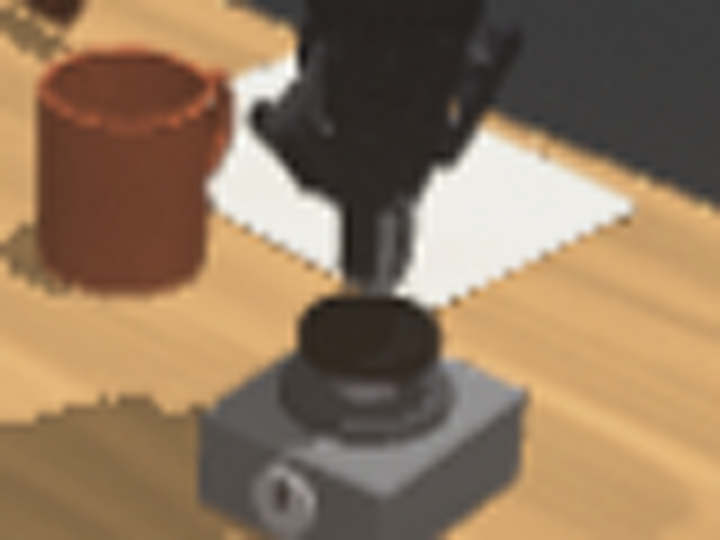

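Fingertips end at the cap's far rim (378,290), and the wrist reads no force yet. So the tips are still just above the cap, with less reach when shut than nominal. I step down further, watching the force.

```bash
for i in 1; do
python3 -m pendant '[{"travel":[0,0,0.01],"rot":[0,0,0],"fingers":-1},{"travel":[0,0,0.02],"rot":[0,0,0],"fingers":-1},{"travel":[0,0,0.02],"rot":[0,0,0],"fingers":-1}]' | sed -n 2,4p
python3 -m pendant '[{"travel":[0,0,0.01],"rot":[0,0,0],"fingers":-1},{"travel":[0,0,0.02],"rot":[0,0,0],"fingers":-1},{"travel":[0,0,0.02],"rot":[0,0,0],"fingers":-1}]' | sed -n 2,4p
python3 -m pendant '[{"travel":[0,0,0.01],"rot":[0,0,0],"fingers":-1},{"travel":[0,0,0.02],"rot":[0,0,0],"fingers":-1},{"travel":[0,0,0.02],"rot":[0,0,0],"fingers":-1}]' | sed -n 2,4p
done
```

```text
tcp_pos: [0.6574, -0.12, 0.0876]
orientation: [0.002, 0.728, 0.686, 0.001]
wrist_force: [-0.3, 0.0, 0.2]
tcp_pos: [0.6573, -0.12, 0.085]
orientation: [0.002, 0.728, 0.686, 0.001]
wrist_force: [-0.5, 0.2, 0.3]
tcp_pos: [0.6574, -0.12, 0.0826]
orientation: [0.002, 0.728, 0.686, 0.001]
wrist_force: [-0.6, -0.5, -0.2]
```

```bash
python3 - <<'E'
from h import *
s=env.get_state(); p=s["tcp_pos"]
im,d=env.read_camera("side"); P=cloud("side",d)
q=P-p; m=(d>0)&(np.hypot(q[...,0],q[...,1])<.06)&(P[...,2]>.055)&(P[...,2]<.14)
for z0 in np.arange(.055,.14,.006):
    k=m&(P[...,2]>=z0)&(P[...,2]<z0+.006)
    if k.sum(): v,u=np.nonzero(k); print(round(z0*1000),k.sum(),(P[k].mean(0)*1000).round(0),"x",(np.percentile(P[k][:,0],[0,100])*1000).round(),"y",(np.percentile(P[k][:,1],[0,100])*1000).round(),"rows",v.min(),v.max())
u,v=proj("side",[.656,-.119,.079])[0]; u,v=int(u),int(v); c=im[v-25:v+20,u-30:u+30]; cv2.imwrite("pics/pl2.png",cv2.resize(c,(720,540),interpolation=cv2.INTER_CUBIC))
E
```

```text
55 2 [ 647. -127.   56.] x [646. 649.] y [-128. -126.] rows 195 195
61 6 [ 643. -126.   66.] x [632. 667.] y [-144. -109.] rows 192 194
67 18 [ 640. -133.   70.] x [628. 669.] y [-145. -103.] rows 190 194
73 95 [ 651. -123.   77.] x [628. 686.] y [-149.  -90.] rows 185 193
79 13 [ 653. -121.   80.] x [634. 667.] y [-147.  -97.] rows 185 191
85 2 [ 650. -120.   90.] x [649. 650.] y [-125. -115.] rows 185 186
91 8 [ 651. -126.   94.] x [645. 659.] y [-130. -115.] rows 184 186
97 9 [ 651. -125.  100.] x [643. 669.] y [-131. -120.] rows 182 184
103 11 [ 648. -124.  106.] x [640. 665.] y [-130. -114.] rows 181 183
109 12 [ 648. -126.  112.] x [641. 664.] y [-132. -114.] rows 180 182
115 15 [ 650. -124.  118.] x [640. 664.] y [-133. -115.] rows 178 180
121 8 [ 651. -129.  125.] x [641. 661.] y [-134. -124.] rows 176 178
127 8 [ 653. -129.  130.] x [639. 669.] y [-132. -125.] rows 174 177
133 24 [ 652. -127.  137.] x [623. 684.] y [-135. -108.] rows 171 177
139 1 [ 625. -115.  139.] x [625. 625.] y [-115. -115.] rows 175 175
```

View pics/pl2.png

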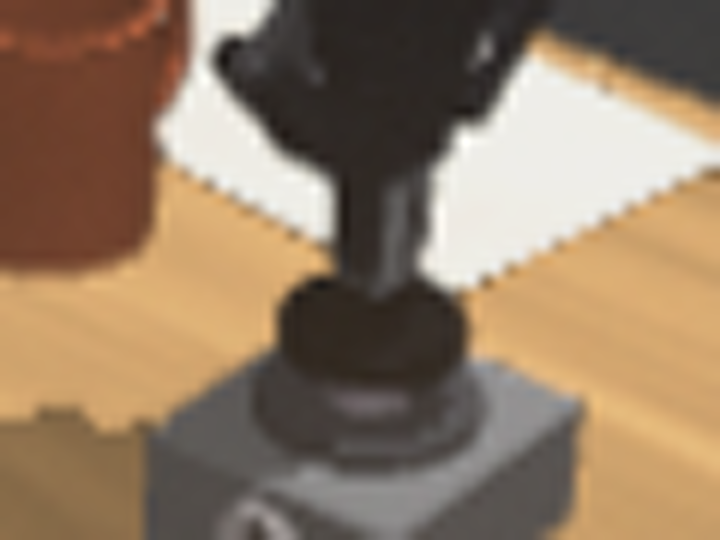

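The side depth puts the shut fingertips at z ≈ 0.087, just above the cap (still up at 0.079). I continue down in small steps.

```bash
python3 -m pendant '[{"travel":[0,0,0.015],"rot":[0,0,0],"fingers":-1},{"travel":[0,0,0.03],"rot":[0,0,0],"fingers":-1},{"travel":[0,0,0.045],"rot":[0,0,0],"fingers":-1},{"travel":[0,0,0.045],"rot":[0,0,0],"fingers":-1}]' | sed -n 2,4p
python3 -m pendant '[{"travel":[0,0,0.015],"rot":[0,0,0],"fingers":-1},{"travel":[0,0,0.03],"rot":[0,0,0],"fingers":-1},{"travel":[0,0,0.03],"rot":[0,0,0],"fingers":-1}]' | sed -n 2,4p
python3 -m pendant '[{"travel":[0,0,0.015],"rot":[0,0,0],"fingers":-1},{"travel":[0,0,0.03],"rot":[0,0,0],"fingers":-1},{"travel":[0,0,0.03],"rot":[0,0,0],"fingers":-1}]' | sed -n 2,4p
```

```text
tcp_pos: [0.6573, -0.12, 0.077]
orientation: [0.002, 0.728, 0.686, 0.001]
wrist_force: [0.2, -0.3, -0.0]
tcp_pos: [0.6573, -0.12, 0.0735]
orientation: [0.002, 0.728, 0.686, 0.001]
wrist_force: [-1.1, 0.3, 0.3]
tcp_pos: [0.6577, -0.1201, 0.0704]
orientation: [0.002, 0.728, 0.686, 0.001]
wrist_force: [-0.6, -0.3, 2.4]
```

```bash
python3 -m pendant '[{"travel":[0,0,0.015],"rot":[0,0,0],"fingers":-1},{"travel":[0,0,0.03],"rot":[0,0,0],"fingers":-1},{"travel":[0,0,0.045],"rot":[0,0,0],"fingers":-1},{"travel":[0,0,0.06],"rot":[0,0,0],"fingers":-1},{"travel":[0,0,0.07],"rot":[0,0,0],"fingers":-1},{"travel":[0,0,0.07],"rot":[0,0,0],"fingers":-1}]' | sed -n 2,4p
python3 -m pendant '[{"travel":[0,0,0.012],"rot":[0,0,0],"fingers":-1},{"travel":[0,0,0.025],"rot":[0,0,0],"fingers":-1},{"travel":[0,0,0.035],"rot":[0,0,0],"fingers":-1},{"travel":[0,0,0.035],"rot":[0,0,0],"fingers":-1}]' | sed -n 2,4p
```

```text
tcp_pos: [0.6577, -0.1201, 0.0622]
orientation: [0.002, 0.728, 0.686, 0.001]
wrist_force: [-1.7, 0.2, 5.0]
tcp_pos: [0.6577, -0.1201, 0.0583]
orientation: [0.002, 0.728, 0.686, 0.001]
wrist_force: [-2.9, 0.9, 8.1]
```

```bash
python3 -m pendant '[{"travel":[0,0,0.01],"rot":[0,0,0],"fingers":-1},{"travel":[0,0,0.02],"rot":[0,0,0],"fingers":-1},{"travel":[0,0,0.02],"rot":[0,0,0],"fingers":-1}]' | sed -n 2,4p
python3 -m pendant '[{"travel":[0,0,0.008],"rot":[0,0,0],"fingers":-1},{"travel":[0,0,0.016],"rot":[0,0,0],"fingers":-1},{"travel":[0,0,0.016],"rot":[0,0,0],"fingers":-1}]' | sed -n 2,4p
```

```text
tcp_pos: [0.6578, -0.1201, 0.0561]
orientation: [0.002, 0.728, 0.686, 0.001]
wrist_force: [-2.8, 0.3, 8.6]
tcp_pos: [0.6578, -0.1201, 0.0558]
orientation: [0.003, 0.728, 0.686, 0.002]
wrist_force: [-6.2, 1.7, 15.3]
```

The TCP has stalled at 0.0558 and the force has jumped to 15 N, so the plunger is on its hard stop. A touch more, verify the cap height, then release and retreat.

```bash
python3 -m pendant '[{"travel":[0,0,0.008],"rot":[0,0,0],"fingers":-1},{"travel":[0,0,0.008],"rot":[0,0,0],"fingers":-1},{"travel":[0,0,0.008],"rot":[0,0,0],"fingers":-1}]' | sed -n 2,4p
cat > cap.py <<'E'
from h import *
im,d=env.read_camera("side"); P=cloud("side",d)
m=(d>0)&(np.hypot(P[...,0]-.652,P[...,1]+.12)<.024)&(P[...,2]>.05)&(P[...,2]<.085)
h,e=np.histogram(P[m][:,2]*1000,np.arange(50,86,3)); print(dict(zip(e[:-1].astype(int).tolist(),h.tolist())))
E
python3 cap.py
python3 -m pendant '[{"travel":[0,0,-0.06],"rot":[0,0,0],"fingers":-1},{"travel":[0,0,-0.18],"rot":[0,0,0],"fingers":-1},{"travel":[0,0,-0.4],"rot":[0,0,0],"fingers":-1},{"travel":[0,0,-0.7],"rot":[0,0,0],"fingers":-1},{"travel":[0,0,-1],"rot":[0,0,0],"fingers":-1},{"travel":[0,0,-1],"rot":[0,0,0],"fingers":-1}]' | sed -n 1,4p
python3 cap.py
python3 plan.py 540,-150,200,-3.4 430,-200,230,-3.4
```

```text
tcp_pos: [0.6579, -0.1202, 0.0557]
orientation: [0.003, 0.728, 0.686, 0.002]
wrist_force: [-6.8, 1.3, 19.7]
{50: 3, 53: 5, 56: 7, 59: 27, 62: 30, 65: 8, 68: 2, 71: 7, 74: 6, 77: 7, 80: 8}
clock: 29.55
tcp_pos: [0.66, -0.1208, 0.1784]
orientation: [0.006, 0.728, 0.686, 0.004]
wrist_force: [0.5, -0.3, 0.2]
{50: 23, 53: 4, 56: 1, 59: 0, 62: 2, 65: 4, 68: 5, 71: 3, 74: 37, 77: 44, 80: 2}
at [ 658.9 -120.5  175.6] psi -3.42 tilt [ 0.0101 -0.0029] t 29.6 gap -0.0002
540,-150,200,-3.4 travel [-0.305 -0.973 -0.213] rot [ 0.0098  0.0022 -0.0004]
430,-200,230,-3.4 travel [-0.47 -0.89 -0.25] rot [0. 0. 0.]
```

```bash
python3 -m pendant '[{"travel":[-0.3,-0.2,-0.2],"rot":[0,0,0],"fingers":-1},{"travel":[-0.6,-0.4,-0.3],"rot":[0,0,0],"fingers":-1},{"travel":[-1,-0.6,-0.4],"rot":[0,0,0],"fingers":-1}]' >/dev/null
python3 -m pendant '[{"travel":[-0.4,-0.1,0],"rot":[0,0,0],"fingers":-1},{"travel":[-0.8,-0.2,0],"rot":[0,0,0],"fingers":-1},{"travel":[-1,-0.3,0],"rot":[0,0,0],"fingers":-1},{"travel":[-1,-0.3,0],"rot":[0,0,0],"fingers":-1},{"travel":[-1,-0.3,0],"rot":[0,0,0],"fingers":-1}]' | head -2
python3 - <<'E'
from h import *
im,d=env.read_camera("top"); im2,d2=env.read_camera("side"); np.savez("pics/top9.npz",im=im,d=d); np.savez("pics/side9.npz",im=im2,d=d2)
cv2.imwrite("pics/fin.png",np.vstack([cv2.resize(cv2.convertScaleAbs(im[120:240,110:370],alpha=1.5),(650,300),interpolation=cv2.INTER_CUBIC),cv2.resize(im2[140:260,120:380],(650,300),interpolation=cv2.INTER_CUBIC)]))
print(env.get_state()["clock"])
# dark/steel vs wood footprint of stand base; tile white region by depth
for n,I,D,b in(("top",im,d,.0018),("side",im2,d2,-.0012)):
    P=cloud(n,D); z=P[...,2]-b; hs=cv2.cvtColor(I,cv2.COLOR_BGR2HSV).astype(int)
    near=(np.hypot(P[...,0]-.461,P[...,1]-.035)<.11)&(D>0)
    t=near&(z>.0325)&(z<.042); v,u=np.nonzero(t); print(n,"tile",rect(n,np.c_[u,v].astype(float),.036+b)[:4])
    I0=np.load(f"pics/{n}0.npz")["im"]; H0=cv2.cvtColor(I0,cv2.COLOR_BGR2HSV)
    s=near&(H0[...,1]<70); _,l,st,_=cv2.connectedComponentsWithStats(s.astype(np.uint8)); s=l==1+np.argmax(st[1:,4]); v,u=np.nonzero(s); print(n,"stand base",rect(n,np.c_[u,v].astype(float),.008+b)[:4])
E
```

```text
clock: 30.4
tcp_pos: [0.5363, -0.3489, 0.2174]
30.5
top tile (array([463. ,  39.2]), array([463.6,  39.1]), array([123.9, 123.7]), 86.3)
top stand base (array([461.2,  36.2]), array([461.3,  36.5]), array([151.6, 141.1]), 86.4)
side tile (array([457. ,  35.6]), array([458.3,  35.9]), array([133.3, 129.7]), 86.4)
side stand base (array([458.7,  34.3]), array([462.9,  45.6]), array([180.6, 154.4]), 86.5)
```

View pics/fin.png

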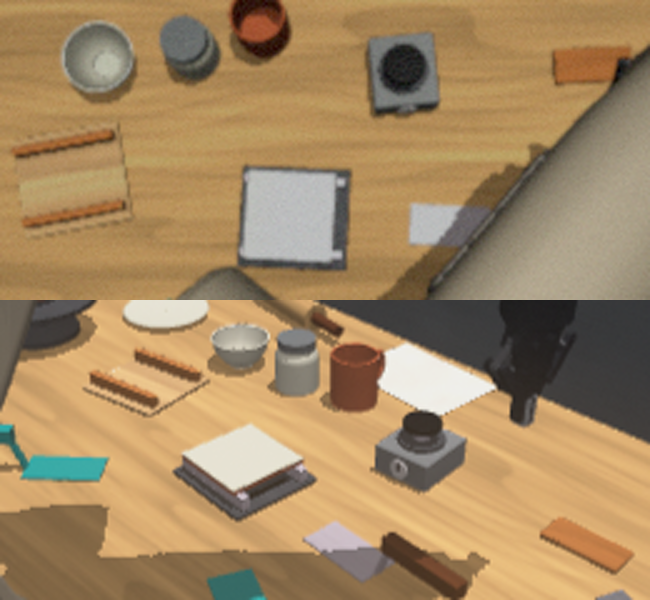

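Final view: the tile is square on the stand, about 3 mm off centre (within 0.2° in yaw). The lifter lies flat on the table, the plunger is back up, the other things are where they were, and the arm is clear.

```bash
python3 -c "
from workcell import env
print(env.hand_in())"
```

```text
the job is handed in; nothing more can be done
None
```

The job is handed in at about 30.5 s: the tile is level and square on the stand, about 3 mm off centre; the lifter lies flat on the bare table; the plunger was pushed to its stop and sprang back up; and the other things were left where they were.

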